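# Right the fallen work stand and set the red knob on it

### The job

The work stand (square dark foot, wooden stem, small dish on top) has toppled on the bench. Set it upright on its foot again, easing it down rather than letting it crash over, and then take the red lid knob out of the pocket tray and stand it, flat foot down, in the dish of the stand. Leave the other two knobs, the jar, the bowl and the brush alone.

Things in the scene. Friction and masses are not known exactly. Their poses are not given: they have to be found in the camera images.
- stand: work stand, 0.45 kg, 140 mm tall: dark weighted square foot 100 x 100 x 20 mm, wooden stem 24 mm in diameter from 20 to 118 mm, round dish 54 mm wide from 118 to 140 mm; centre of mass about 22 mm up. Origin: centre of the foot's underside; z along the stem to the dish, x, y along the foot's sides. Starts lying on foot and dish rim, z 11 degrees below level, stem roughly to +y
- stand_dish (a point): centre of the dish's inner floor, 123 mm along the stand's z; the dish is 46 mm wide inside with a rim 17 mm above this floor
- tray: plywood pocket tray, fixed to the bench, 160 x 60 x 16 mm, floor and walls 5 mm thick, three pockets in a row along its x with centres at x = -51.7, 0 and 51.7 mm, each 46 x 50 mm inside; origin at the centre of its underside
- knob_red: red lid knob, 28 mm in diameter up to 30 mm, then tapering to 16 mm at its top at 40 mm, 25 g; origin at the centre of its flat foot, z up; it stands in one of the pockets
- knob_black: black lid knob of the same shape, in another pocket, to be left
- knob_plain: plain wooden lid knob of the same shape, in another pocket, to be left
- bottle: amber jar with black cap, 60 mm in diameter, 105 mm tall, bystander; origin at the centre of its underside
- bowl: black bowl, 110 mm in diameter, 50 mm tall, bystander; origin at the centre of its underside
- brush: brush with dark wooden handle, 180 mm long, lying on the bench, bystander
Mind the look-alikes: they are no part of the job. Several things look just like the stand: the one meant starts farthest to the robot's right.

How it is judged (in metres and radians):
On the way:
1. the stand is upright on its foot and still (angle between stand's own z axis and vertical below 0.06 rad and height (world z) of stand below 0.006 m and linear speed of stand below 0.03 m/s), for 0.2 s.
At the end, for the whole second after the job is handed in: stand upright on its foot on the bench (within 0.06 rad) and still; red knob standing upright (0.15 rad), still, on the dish floor (within 13 mm of its centre, foot within 5 mm of the floor); black and plain knobs upright within 30 mm of where they were (angle between stand's own z axis and vertical below 0.06 rad and height (world z) of stand below 0.006 m and linear speed of each of stand, knob_red below 0.02 m/s and horizontal distance between knob_red and stand_dish below 0.013 m and z of knob_red in the frame of stand_dish between -0.004 and 0.005 m and angle between knob_red's own z axis and vertical below 0.15 rad and distance of each of knob_black, knob_plain from where it was at the start of the episode below 0.03 m and angle between each of knob_black, knob_plain's own z axis and vertical below 0.2 rad); the robot touches nothing.
It fails at once if the stand crashes over (turns faster than 6 rad/s) (angular speed of stand above 6 rad/s).
It fails at once if the jar is shifted by more than 30 mm or tipped (distance of bottle from where it was at the start of the episode above 0.03 m or angle between bottle's own z axis and vertical above 0.4 rad).
It fails at once if the bowl is shifted by more than 30 mm (distance of bowl from where it was at the start of the episode above 0.03 m).
It fails at once if the brush is shifted by more than 30 mm (distance of brush from where it was at the start of the episode above 0.03 m).
It also fails if it takes over 66 s, if anything falls off the work surface, if the arm or the gripper's body presses on something with over 40 N, if the wrist force passes 120 N, or if a joint passes its speed limit or range.

### The arm

A 7-joint arm with a two-finger parallel gripper is mounted at the origin on the work surface. World frame = base frame: x ahead of the robot, y to its left, z up, the work surface at z = 0. Lengths are in mm, angles in rad, forces in N, time in s.
With the tool pointing down it reaches from about 350 to 900 mm from the base axis. Payload 19.9 kg.
Tool frame: the origin (TCP) lies on the centre line of the jaws, within the pads' length; the fingertips stand 25 mm ahead of it and the grasp point (between the pads) lies 6 mm ahead of it; z points along the fingers, y is the direction in which the jaws open and shut (so a half turn about z gives the same grasp; the last joint's range is limited). The gripper opens to 85 mm and grips with 20 to 120 N. Pads are 22 mm wide; open, the fingers measure 114 mm over their backs; the gripper's body (76 mm by 85 mm) begins 54 mm behind the grasp point. The pads swing forward as they close: fully open they stand 13 mm farther back than shut.
Start: joints at [-1.325, 0.417, -0.01, 1.614, 0.005, 1.111, -0.053], TCP at [177.392, 599.277, 226.16] pointing down, gripper open.
Joint ranges: [-2.81, 2.81], [-0.39, 2.02], [-1.27, 1.25], [0.06, 2.57], [-1.19, 4.33], [0.19, 2], [-2.82, 2.82]. Speed limits (rad/s): [1.89, 1.89, 2.39, 2.39, 3.01, 3.01, 3.01].

### API

Orientations are given as a unit quaternion [w, x, y, z].
In Python, from workcell import bot gives the robot as it stands.
- The arm moves only by the tool step_arm, never from a script. Its argument "increments" is a list of rows, each a list of 2 entries, a list of its own where there are three numbers: the shift along the tool's x, y, z in mm, then the turn, a rotation vector about the tool's x, y, z in degrees. A call has 1 to 20 rows; each row shifts and turns the commanded pose from where the row before left it, along the tool's axes as they then stand; what a row does not reach is not made up. A row lasts 1/8 s, in which the tool goes at most 62.5 mm and 10.7 degrees, less where a joint would pass 70% of its speed; a pose out of reach is approached as far as the arm can. A call is refused whole if a number of a shift passes 62.5 or a number of a turn 10.7, either way. A call with a gripper value outside its range is refused whole. "jaw" is the closure, from -1 (fully open) to 1 (shut), so that 0 is half open, set as the call begins (left out, the last holds). The fingers move at their own pace and stop on an object; "squeeze" is the grip in N (left out, the last holds). Time passes only in rows, so rows that do not move let the fingers close. It gives the time, the measured TCP pose, the force and the opening at its end, in the units of the state.
- bot.read_state(): the state, without advancing time (a new reading comes with each control period).
- bot.snapshot(name): name is "side" or "top" or "wrist"; returns (picture, depth): 420x560x3 uint8, red, green, blue; 420x560 float32, mm along the optical axis (not along the pixel's ray), 0 where there is no reading.
- bot.get_calibration(name): a dict with "camera_matrix" (3x3 intrinsics, pixels), "world_to_cam" (4x4, takes a point from world to camera coordinates); the wrist camera has in their place "hand_eye" (4x4, takes a point from camera to tool coordinates, whose origin is the TCP and whose axes are the flange's). Camera axes: x right, y down, z forward; pixel columns grow to the right and rows downward; lengths in mm; the calibration is good to about 2 mm. The wrist camera is an equidistant fisheye: a pixel r from the principal point sees the ray r / f radians off the axis. A picture is of the moment at which its call begins: read the wrist's pose just before it. get_calibration takes no time and is no camera call.
- bot.sign_off(): hands the job in, once; it reports no verdict.
The state is a dict: "time_s": time; "qpos": joint angles; "joint_velocities": joint speeds; "joint_efforts": joint torques, N m; "position": TCP position; "orientation": TCP orientation; "ft_force": force on the tool from outside, world axes, zero at the start; "wrist_torque": the same for the moment, N m; "grip_width": finger opening in mm.
Only numpy, scipy, OpenCV 4.12 (cv2) and the standard library are available. Lean on these libraries where they do the work, as an engineer would, in place of code of your own. Each camera call takes 0.05 s, during which the arm holds its last target.

## Working session

There is one attempt and no reset: what is moved stays moved. The work goes in short steps, Python scripts to look and compute and a tool call to move; the robot and the scene stay as the last step left them, time stands still between calls to the robot, and variables do not carry over. Pictures are saved under pics/ and viewed, and the job is handed in when it is done.

Besides the shell and the picture viewer there is one more tool, called after "Emit:" by a JSON object that holds its "op" and its "data", one argument or row to a line. step_arm: Moves the arm, as the interface text tells. Its arguments: {"type":"object","properties":{"increments":{"type":"array"},"jaw":{"type":"number"},"squeeze":{"type":"number"}},"required":["increments"]}

```bash
mkdir -p pics; ls; python3 - <<'E'
from workcell import bot
import cv2,numpy as np
s=bot.read_state(); print(s)
for n in ["side","top","wrist"]:
    c=bot.get_calibration(n); print(n,{k:np.round(v,3).tolist() for k,v in c.items()})
    p,d=bot.snapshot(n); cv2.imwrite(f"pics/{n}0.png",p[:,:,::-1]); np.save(f"pics/{n}0.npy",d)
E
```

```text
pics
{'time_s': 0.0, 'qpos': array([-1.32452185,  0.41798965, -0.01026762,  1.61419121,  0.00472298,
        1.11069588, -0.05301094]), 'joint_velocities': array([-3.23977321e-06,  2.43909126e-03, -4.54621828e-04, -1.41852759e-03,
        6.16512318e-04, -4.32871597e-04, -2.52396028e-04]), 'joint_efforts': array([ 7.85635402e-04, -8.64444780e+01,  6.79097995e-01, -4.34933102e+01,
        1.91065151e-02,  7.14368609e-03, -3.64879753e-07]), 'position': array([177.32141688, 598.9397821 , 225.54350136]), 'orientation': array([-2.66352420e-05,  1.43403478e-01,  9.89664107e-01, -6.30291809e-04]), 'ft_force': array([-0.46827942,  0.40410147,  0.37120125]), 'wrist_torque': array([0.04011371, 0.01372338, 0.04670575]), 'grip_width': 85.68607795760501}
side {'camera_matrix': [[398.109, 0.0, 274.707], [0.0, 398.109, 205.442], [0.0, 0.0, 1.0]], 'world_to_cam': [[0.904, -0.428, 0.003, -364.457], [-0.209, -0.447, -0.87, 223.089], [0.374, 0.786, -0.493, 755.621], [0.0, 0.0, 0.0, 1.0]]}
top {'camera_matrix': [[414.125, 0.0, 281.59], [0.0, 414.125, 216.24], [0.0, 0.0, 1.0]], 'world_to_cam': [[-0.015, -1.0, -0.014, 170.396], [-0.995, 0.016, -0.098, 518.777], [0.099, 0.013, -0.995, 1120.968], [0.0, 0.0, 0.0, 1.0]]}
wrist {'camera_matrix': [[325.192, 0.0, 287.504], [0.0, 325.192, 212.065], [0.0, 0.0, 1.0]], 'hand_eye': [[-0.0, -0.951, -0.308, 79.647], [1.0, 0.0, -0.001, 0.192], [0.001, -0.308, 0.951, -147.373], [0.0, 0.0, 0.0, 1.0]]}
```

View pics/top0.png

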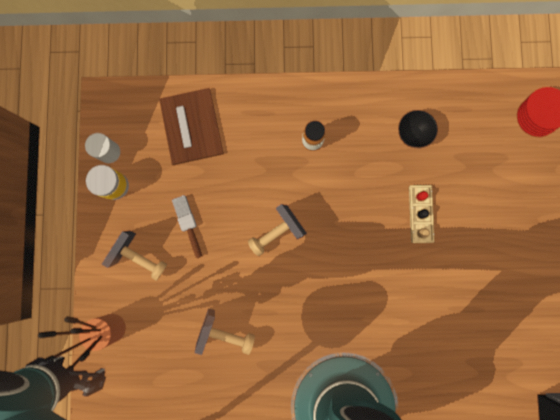

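View pics/side0.png

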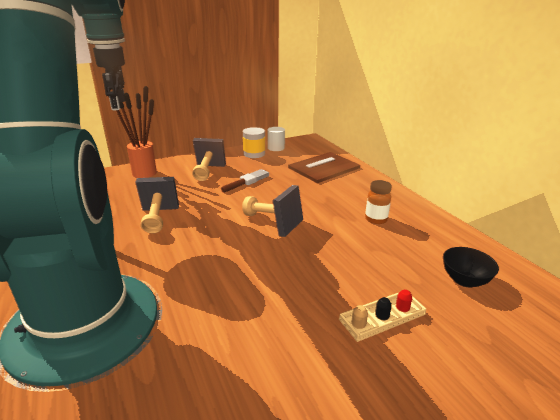

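View pics/wrist0.png

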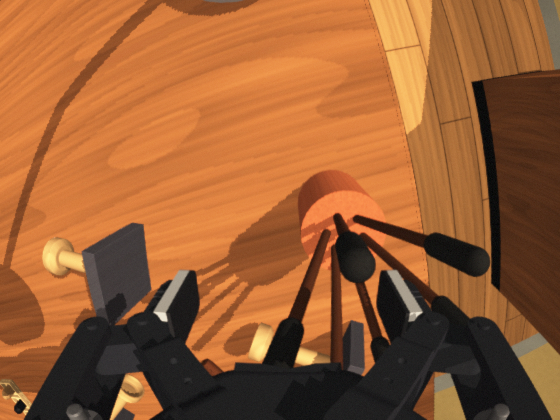

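Top view: target stand (smallest y) at about (278,230), with its foot at (290,220) and dish at (258,245). The tray is at (422,213), with red knob (422,196), black (423,213) and plain (422,232). The side view agrees.

```bash
cat > h.py <<'E'
import numpy as np,cv2
from workcell import bot
from scipy.spatial.transform import Rotation as R
def Tool(s):
    T=np.eye(4);q=s['orientation'];T[:3,:3]=R.from_quat([q[1],q[2],q[3],q[0]]).as_matrix();T[:3,3]=s['position'];return T
def ray(n,u,v,s=None):
    c=bot.get_calibration(n);K=c['camera_matrix']
    a=np.array([(u-K[0,2])/K[0,0],(v-K[1,2])/K[1,1]])
    if n=='wrist':
        r=np.hypot(*a); d=np.array([*(a/r*np.sin(r) if r>0 else a),np.cos(r)]); M=Tool(s)@c['hand_eye']
    else:
        d=np.array([*a,1.]); M=np.linalg.inv(c['world_to_cam'])
    return M[:3,3],M[:3,:3]@d
def onz(n,u,v,z,s=None):
    o,d=ray(n,u,v,s); return o+d*(z-o[2])/d[2]
def cloud(n,d,s=None):
    c=bot.get_calibration(n);K=c['camera_matrix'];h,w=d.shape
    u,v=np.meshgrid(np.arange(w),np.arange(h));a=(u-K[0,2])/K[0,0];b=(v-K[1,2])/K[1,1]
    if n=='wrist':
        r=np.hypot(a,b)+1e-9;t=np.tan(np.minimum(r,1.5))/r;a=a*t;b=b*t;M=Tool(s)@c['hand_eye']
    else: M=np.linalg.inv(c['world_to_cam'])
    P=np.stack([a*d,b*d,d],-1)@M[:3,:3].T+M[:3,3]; P[d<=0]=np.nan
    return P
def two(r1,r2):
    (o1,d1),(o2,d2)=r1,r2
    t=np.linalg.lstsq(np.stack([d1,-d2],1),o2-o1,rcond=None)[0]
    p,q=o1+d1*t[0],o2+d2*t[1];return (p+q)/2,np.linalg.norm(p-q)
E
python3 - <<'E'
from h import *
P=cloud('top',np.load('pics/top0.npy'))
for n,(u,v) in dict(table=(330,260),foot=(290,220),stem=(270,236),dish=(257,246),red=(422,196),black=(423,213),plain=(422,232),bottle=(315,132),bowl=(418,128)).items(): print(n,P[v,u].round(0))
p=cv2.imread('pics/top0.png'); cv2.imwrite('pics/topc.png',cv2.resize(p[170:290,220:460],None,fx=3.3,fy=3.3,interpolation=cv2.INTER_CUBIC))
p=cv2.imread('pics/side0.png'); cv2.imwrite('pics/sidec.png',cv2.resize(p[160:350,230:450],None,fx=3,fy=3,interpolation=cv2.INTER_CUBIC))
E
```

```text
table [399.  28.  -3.]
foot [504. 140.  99.]
stem [466. 194.  55.]
dish [439. 229.  55.]
red [ 569. -222.   44.]
black [ 522. -223.   42.]
plain [ 471. -218.   43.]
bottle [734.  70. 109.]
bowl [ 771. -233.    6.]
```

View pics/topc.png

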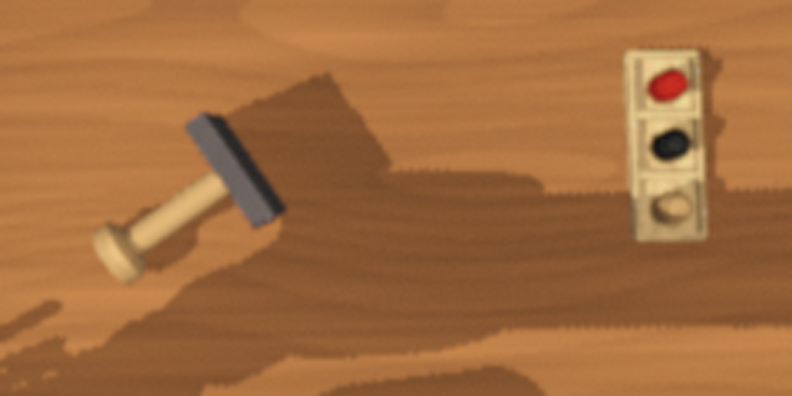

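View pics/sidec.png

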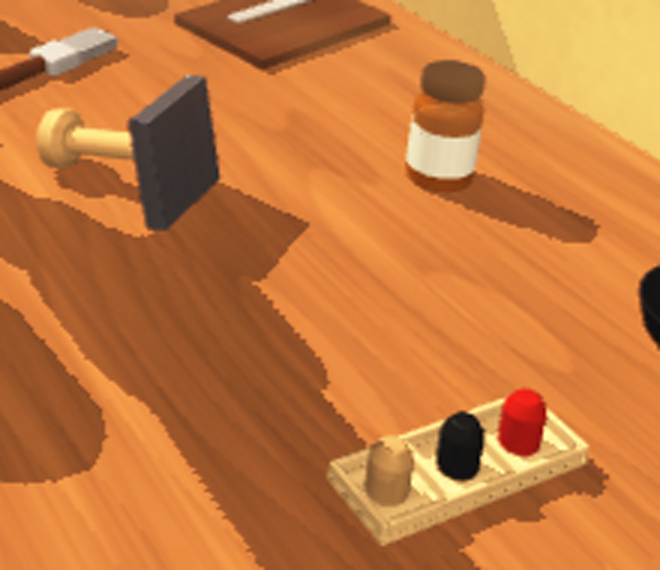

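```bash
python3 - <<'E'
from h import *
P=cloud('top',np.load('pics/top0.npy')); p=cv2.imread('pics/top0.png')
hsv=cv2.cvtColor(p,cv2.COLOR_BGR2HSV)
win=np.zeros(p.shape[:2],bool); win[195:262,240:310]=1
z=P[...,2]
print('table z', np.nanmedian(z[255:280,300:380]))
dark=win&(hsv[...,1]<90)&(z>15)
st=win&(hsv[...,1]>=90)&(z>18)
print(dark.sum(),st.sum())
f=P[dark]; print('foot z',np.percentile(f[:,2],[5,50,95]),f.mean(0))
r=cv2.minAreaRect(f[:,:2].astype(np.float32)); print(r)
q=P[st]; r=cv2.minAreaRect(q[:,:2].astype(np.float32)); print('stem',r)
g=np.linalg.svd(q-q.mean(0))[2][0]; print(g, q.mean(0))
az=np.degrees(np.arctan2(*g[1::-1]));print(az)
d2=g[:2]/np.linalg.norm(g[:2]); n=np.array([-d2[1],d2[0]])
fo=f.mean(0)[:2]
for a in range(-10,140,10):
  m=abs((q[:,:2]-fo)@d2*np.sign(d2[1])-a)<5
  if m.any(): print(a,((q[m,:2]-fo)@n).min().round(1),((q[m,:2]-fo)@n).max().round(1),q[m,2].max().round(1))
T=Tool(bot.read_state());print(T.round(3))
E
```

```text
table z -0.7465576832948955
393 508
foot z [ 32.99021733  97.96321245 102.28637744] [503.18452949 137.76650132  86.81996142]
((504.7152404785156, 136.2595977783203), (97.96282958984375, 34.44279479980469), 33.53744888305664)
stem ((474.79693603515625, 186.55935668945312), (100.20364379882812, 145.56637573242188), 30.529918670654297)
[-0.54350958  0.81680241 -0.19347134] [461.79418612 199.48304072  50.60619507]
123.64024397440345
-10 -50.0 49.5 85.4
0 -49.8 49.4 103.1
10 -46.4 49.4 99.9
20 -49.7 41.9 102.4
30 -11.5 11.5 58.8
40 -12.0 11.4 57.7
50 -11.9 11.0 54.7
60 -11.9 11.4 53.8
70 -12.3 11.2 54.7
80 -11.7 10.8 49.4
90 -12.4 11.3 48.4
100 -20.1 17.2 46.3
110 -27.2 26.0 56.7
120 -26.6 25.9 56.9
130 -21.2 21.9 57.1
[[-9.59000e-01  2.84000e-01 -0.00000e+00  1.77322e+02]
 [ 2.84000e-01  9.59000e-01 -1.00000e-03  5.99036e+02]
 [-0.00000e+00 -1.00000e-03 -1.00000e+00  2.25717e+02]
 [ 0.00000e+00  0.00000e+00  0.00000e+00  1.00000e+00]]
```

Emit:
{"op": "step_arm", "data": {
  "increments": [
    [[0,0,-60],[0,0,0]],
    [[0,0,-60],[0,0,0]],
    [[0,-30,0],[0,0,0]],
    [[0,-50,0],[0,0,0]],
    [[0,-50,0],[0,0,0]],
    [[0,0,0],[0,0,0]]
  ]
}}

```text
time_s: 0.9
position: [139.9, 472.4, 346.8]
orientation: [0.0, 0.143, 0.99, 0.0]
ft_force: [-0.5, 0.6, -0.4]
grip_width: 85.5
```

Emit:
{"op": "step_arm", "data": {
  "increments": [
    [[-48,-21,0],[0,0,0]],
    [[-48,-21,0],[0,0,0]],
    [[-48,-21,0],[0,0,0]],
    [[-48,-21,0],[0,0,0]],
    [[-48,-21,0],[0,0,0]],
    [[-48,-21,0],[0,0,0]],
    [[-48,-21,20],[0,0,0]],
    [[-48,-21,30],[0,0,0]],
    [[0,0,20],[0,0,10]],
    [[0,0,10],[0,0,10]],
    [[0,0,0],[0,0,10]],
    [[0,0,0],[0,0,10]],
    [[0,0,0],[0,0,0]]
  ]
}}

```text
time_s: 2.52
position: [461.3, 204.8, 266.0]
orientation: [0.0, 0.473, 0.881, -0.0]
ft_force: [0.3, -1.0, 0.1]
grip_width: 85.1
```

```bash
python3 - <<'E'
from h import *
s=bot.read_state();print(s['qpos'].round(2),Tool(s).round(3))
p,d=bot.snapshot('wrist');cv2.imwrite('pics/w1.png',p[:,:,::-1])
E
```

```text
[-0.9   0.17  0.48  1.87 -0.09  1.12  0.19] [[-5.53000e-01  8.33000e-01  0.00000e+00  4.61337e+02]
 [ 8.33000e-01  5.53000e-01 -1.00000e-03  2.04789e+02]
 [-1.00000e-03 -0.00000e+00 -1.00000e+00  2.66020e+02]
 [ 0.00000e+00  0.00000e+00  0.00000e+00  1.00000e+00]]
```

View pics/w1.png

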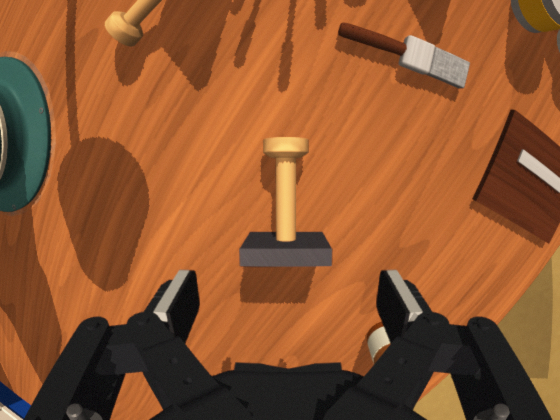

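Emit:
{"op": "step_arm", "data": {
  "increments": [
    [[0,0,0],[0,10,0]],
    [[0,0,0],[0,10,0]],
    [[0,0,0],[0,10,0]],
    [[0,0,0],[0,10,0]],
    [[0,0,0],[0,10,0]],
    [[0,0,0],[0,10,0]],
    [[0,0,0],[0,10,0]],
    [[0,0,0],[0,0,0]]
  ]
}}

```text
time_s: 3.58
position: [461.2, 203.4, 263.6]
orientation: [-0.506, 0.388, 0.721, 0.271]
ft_force: [-0.4, -0.2, 0.0]
grip_width: 85.2
```

```bash
python3 - <<'E'
from h import *
s=bot.read_state();print(s['qpos'].round(2),Tool(s).round(3))
s0=dict(position=np.array([461.3,204.8,266.0]),orientation=np.array([0,.4728,.8812,0]))
for u,v,z in [(286,137,56),(286,233,102),(286,247,102),(274,190,40),(298,190,40)]: print(onz('wrist',u,v,z,s0).round(1))
E
```

```text
[-0.25  0.64  0.37  1.74 -1.01  1.85  1.04] [[-1.86000e-01  8.34000e-01 -5.19000e-01  4.61232e+02]
 [ 2.85000e-01  5.51000e-01  7.84000e-01  2.03417e+02]
 [ 9.40000e-01 -2.00000e-03 -3.40000e-01  2.63645e+02]
 [ 0.00000e+00  0.00000e+00  0.00000e+00  1.00000e+00]]
[432.4 244.6  56. ]
[484.4 166.4 102. ]
[493.1 153.2 102. ]
[455.8 183.4  40. ]
[479.5 199.   40. ]
```

Emit:
{"op": "step_arm", "data": {
  "increments": [
    [[0,0,-50],[0,0,0]],
    [[0,0,-49],[0,0,0]],
    [[-38,0,0],[0,0,0]],
    [[-38,0,0],[0,0,0]],
    [[-38,0,0],[0,0,0]],
    [[-38,0,0],[0,0,0]],
    [[0,0,0],[0,0,0]]
  ]
}}

```text
time_s: 4.45
position: [541.0, 83.7, 156.1]
orientation: [-0.505, 0.388, 0.723, 0.27]
ft_force: [-0.1, 0.1, 1.1]
grip_width: 85.4
```

```bash
python3 - <<'E'
from h import *
s=bot.read_state();print(s['qpos'].round(2),Tool(s).round(3))
p,d=bot.snapshot('wrist');cv2.imwrite('pics/w2.png',p[:,:,::-1])
E
```

```text
[-0.04  0.93  0.35  1.48 -0.92  1.92  1.17] [[-1.90000e-01  8.33000e-01 -5.20000e-01  5.40999e+02]
 [ 2.87000e-01  5.53000e-01  7.82000e-01  8.37360e+01]
 [ 9.39000e-01 -0.00000e+00 -3.45000e-01  1.56128e+02]
 [ 0.00000e+00  0.00000e+00  0.00000e+00  1.00000e+00]]
```

View pics/w2.png

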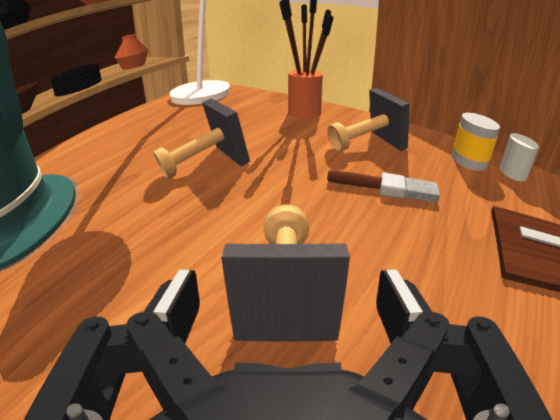

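```bash
python3 - <<'E'
from h import *
s=bot.read_state()
fo=np.array([503.2,137.8]);d2=np.array([-.553,.833]);n=np.array([.833,.553])
for u,v,z in [(224,245,98),(347,245,98),(286,245,98),(231,341,0),(341,341,0),(286,341,0)]:
    q=onz('wrist',u,v,z,s)[:2]-fo; print(u,v,(q@d2).round(1),(q@n).round(1))
P=cloud('top',np.load('pics/top0.npy'));q=P[195:262,240:310].reshape(-1,3)
k=q[q[:,2]>88];a=(k[:,:2]-fo)@d2;print('top face a',np.percentile(a,[1,5,50,95,99]))
k=q[(q[:,2]>30)];a=(k[:,:2]-fo)@d2;b=(k[:,:2]-fo)@n;print('far',np.percentile(a[a>0],[98,99.5]))
p,d=bot.snapshot('side');cv2.imwrite('pics/s2.png',p[:,:,::-1])
P=cloud('side',d);q=P.reshape(-1,3);A=(q[:,:2]-fo)@d2;B=(q[:,:2]-fo)@n
m=(abs(B)<48)&(A>-60)&(A<5)&(q[:,2]>8)&(q[:,2]<95)
for z in range(10,95,12):
  mm=m&(abs(q[:,2]-z)<6); print(z,np.median(A[mm]).round(1),mm.sum())
E
```

```text
224 245 14.2 -50.8
347 245 14.3 50.6
286 245 14.7 0.4
231 341 -20.6 -53.5
341 341 -20.4 53.8
286 341 -19.2 0.2
top face a [-5.58749601 -4.24975081  5.32095276 14.93941563 15.66870442]
far [126.18286177 128.02106079]
10 -21.5 53
22 -19.8 87
34 -17.4 92
46 -15.3 86
58 -12.8 88
70 -10.6 92
82 -8.5 90
94 -6.6 58
```

Emit:
{"op": "step_arm", "data": {
  "increments": [
    [[38,0,0],[0,0,0]],
    [[38,0,0],[0,0,0]],
    [[38,0,0],[0,0,0]],
    [[38,0,0],[0,0,0]],
    [[0,0,50],[0,-10,0]],
    [[0,0,50],[0,-10,0]],
    [[0,0,0],[0,-10,0]],
    [[0,0,0],[0,-10,0]],
    [[0,0,0],[0,-10,0]],
    [[0,0,0],[0,-10,0]],
    [[0,0,0],[0,-10,0]],
    [[0,0,0],[0,-10,0]],
    [[0,0,0],[0,-10,0]],
    [[0,0,0],[0,-10,0]],
    [[0,0,0],[0,-2,0]],
    [[0,0,0],[0,0,0]]
  ],
  "jaw": -0.3
}}

```text
time_s: 6.55
position: [462.3, 202.7, 258.8]
orientation: [0.242, 0.455, 0.847, -0.129]
ft_force: [-0.2, 0.2, 0.2]
grip_width: 55.5
```

```bash
cat >> h.py <<'E'
fo=np.array([503.2,137.8]);d2=np.array([-.553,.833]);n2=np.array([.833,.553])
D=np.array([-.553,.833,0])
E
python3 - <<'E'
from h import *
s=bot.read_state();T=Tool(s);print(s['qpos'].round(2),T.round(3),s['grip_width'])
G=np.array([*(fo+68*d2+.3*n2),33.4]); zt=T[:3,2]; tgt=G-6*zt
pre=tgt-80*zt
print(tgt,pre, 'to pre in tool',(T[:3,:3].T@(pre-T[:3,3])).round(1))
print('y axis should be n2',T[:3,1])
E
```

```text
[-1.14  0.22  0.39  1.94  0.51  1.15 -0.42] [[-4.69000e-01  8.33000e-01  2.93000e-01  4.62295e+02]
 [ 7.08000e-01  5.53000e-01 -4.39000e-01  2.02724e+02]
 [-5.28000e-01  2.00000e-03 -8.49000e-01  2.58780e+02]
 [ 0.00000e+00  0.00000e+00  0.00000e+00  1.00000e+00]] 55.47430216926196
[464.08800327 197.24425302  38.49607528] [440.64938019 232.36895991 106.44374569] to pre in tool [111.6  -1.9 110. ]
y axis should be n2 [0.83319221 0.55298131 0.00155372]
```

Emit:
{"op": "step_arm", "data": {
  "increments": [
    [[56,-1,0],[0,0,0]],
    [[56,-1,0],[0,0,0]],
    [[0,0,55],[0,0,0]],
    [[0,0,55],[0,0,0]],
    [[0,0,0],[0,0,0]],
    [[0,0,0],[0,0,0]]
  ]
}}

```text
time_s: 7.3
position: [441.4, 231.9, 106.5]
orientation: [0.242, 0.456, 0.846, -0.13]
ft_force: [0.1, 1.1, 0.2]
grip_width: 55.6
```

```bash
python3 - <<'E'
from h import *
s=bot.read_state();T=Tool(s);print(s['qpos'].round(2))
G=np.array([*(fo+68*d2+.3*n2),33.4]); zt=T[:3,2]; tgt=G-6*zt
print('to tgt in tool',(T[:3,:3].T@(tgt-T[:3,3])).round(1))
p,d=bot.snapshot('wrist');cv2.imwrite('pics/w3.png',p[:,:,::-1])
E
```

```text
[-1.16  0.47  0.35  2.04  0.51  0.87 -0.63]
to tgt in tool [ 0.8 -0.2 79.6]
```

View pics/w3.png

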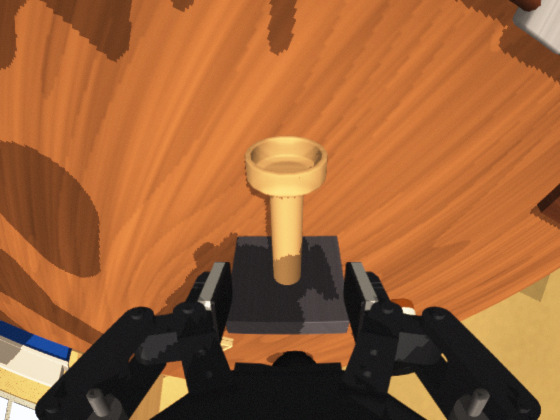

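Emit:
{"op": "step_arm", "data": {
  "increments": [
    [[1,0,30],[0,0,0]],
    [[0,0,30],[0,0,0]],
    [[0,0,20],[0,0,0]],
    [[0,0,0],[0,0,0]],
    [[0,0,0],[0,0,0]]
  ]
}}

```text
time_s: 7.98
position: [463.8, 198.3, 38.1]
orientation: [0.243, 0.455, 0.847, -0.129]
ft_force: [-0.6, 0.8, 0.6]
grip_width: 55.2
```

```bash
python3 - <<'E'
from h import *
s=bot.read_state();print(s['ft_force'],s['position'])
p,d=bot.snapshot('wrist');cv2.imwrite('pics/w4.png',p[:,:,::-1])
p,d=bot.snapshot('side');cv2.imwrite('pics/s4.png',cv2.resize(p[100:310,150:430,::-1],None,fx=2.5,fy=2.5))
E
```

```text
[-0.5890412   0.82853247  0.60314594] [463.84027717 198.3462825   38.05620072]
```

View pics/w4.png

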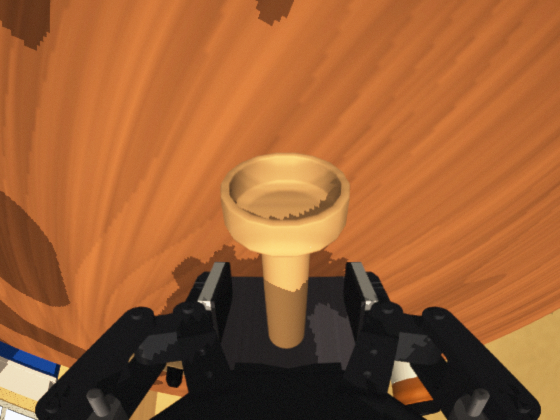

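View pics/s4.png

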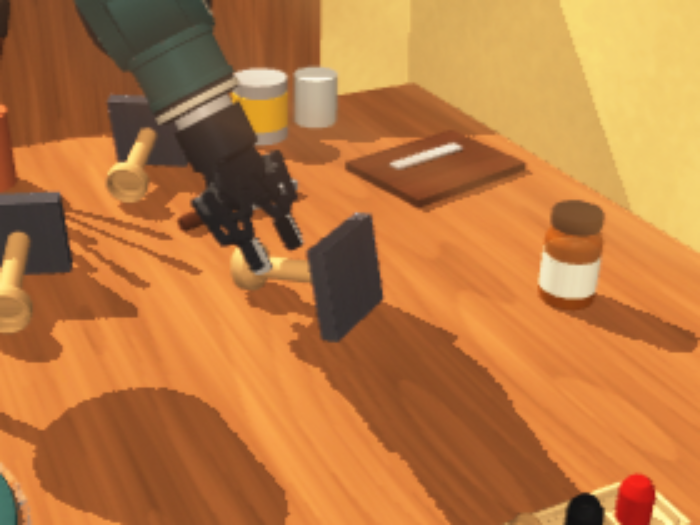

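Emit:
{"op": "step_arm", "data": {
  "increments": [
    [[0,0,0],[0,0,0]],
    [[0,0,0],[0,0,0]],
    [[0,0,0],[0,0,0]],
    [[0,0,0],[0,0,0]],
    [[0,0,0],[0,0,0]],
    [[0,0,0],[0,0,0]]
  ],
  "jaw": 1,
  "squeeze": 60
}}

```text
time_s: 8.82
position: [463.6, 197.7, 37.3]
orientation: [0.243, 0.455, 0.847, -0.13]
ft_force: [-3.9, 3.2, 8.6]
grip_width: 17.5
```

```bash
python3 - <<'E'
from h import *
s=bot.read_state();T=Tool(s);print(s['ft_force'],s['position'],s['grip_width'])
# pivot
P=np.array([*(fo-23.5*d2),0]); y=T[:3,1]
v=T[:3,3]-P; print('TCP rel pivot: along d',v@D,'up',v[2])
for dg in (4,5):
  Q=R.from_rotvec(y*np.radians(dg)).as_matrix()
  print(dg,(T[:3,:3].T@(Q@v-v)).round(2))
Q=R.from_rotvec(y*np.radians(100)).as_matrix(); print('final',P+Q@v)
print('2mm up in tool',T[:3,:3].T@[0,0,2])
E
```

```text
[-3.90844692  3.16283734  8.55123746] [463.61144534 197.67378483  37.30323728] 17.520647888386222
TCP rel pivot: along d 95.26023649283172 up 37.30323727744625
4 [-5.88  0.   -4.06]
5 [-7.39 -0.   -5.01]
final [545.65252164  73.82716631  87.34966408]
2mm up in tool [-1.05942275e+00  1.23340133e-03 -1.69635548e+00]
```

```bash
python3 - <<'E'
from h import *
s=bot.read_state();print(s['time_s'],s['grip_width'],s['ft_force'])
p,d=bot.snapshot('wrist');cv2.imwrite('pics/w5.png',p[:,:,::-1])
s=bot.read_state();print(s['time_s'],s['grip_width'],s['ft_force'])
p,d=bot.snapshot('side');cv2.imwrite('pics/s5.png',cv2.resize(p[150:270,210:330,::-1],None,fx=5,fy=5))
s=bot.read_state();print(s['time_s'],s['grip_width'],s['ft_force'])
E
```

```text
8.825 17.520647888386222 [-3.90844692  3.16283734  8.55123746]
8.875 17.49497660571275 [-4.13348247  3.92775097  9.11472175]
8.925 17.711665619500423 [-3.6964291  2.6775301  8.4747513]
```

View pics/w5.png

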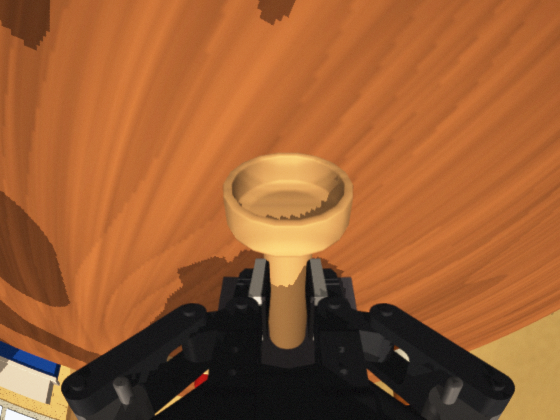

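View pics/s5.png

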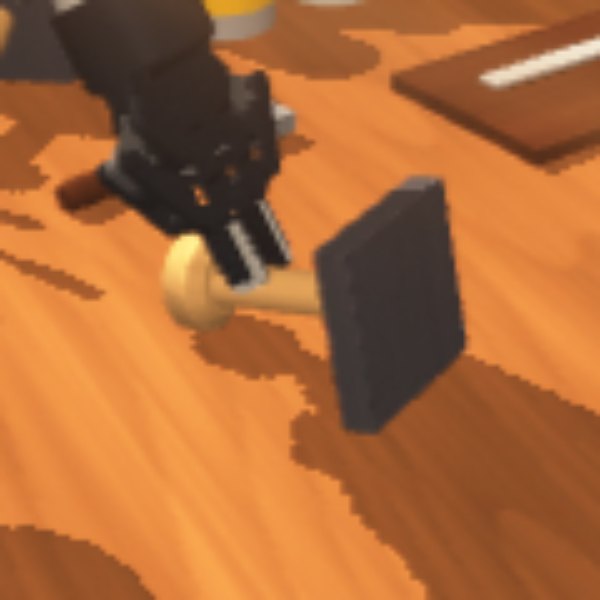

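```bash
python3 - <<'E'
from h import *
p,d=bot.snapshot('side')
P=cloud('side',d)
s=bot.read_state();T=Tool(s)
for v in range(196,216,2):
  for u in (256,259,262):
    q=P[v,u]; print(u,v,p[v,u],'a %.0f b %.0f z %.0f'%((q[:2]-fo)@d2,(q[:2]-fo)@n2,q[2]),(T[:3,:3].T@(q-T[:3,3])).round(0))
E
```

```text
256 196 [145 131 116] a 85 b -15 z 75 [ -9. -15. -39.]
259 196 [61 52 47] a 89 b 6 z 65 [  0.   6. -32.]
262 196 [40 33 30] a 81 b 8 z 66 [ -7.   8. -29.]
256 198 [41 36 34] a 83 b -18 z 72 [ -9. -18. -35.]
259 198 [120 107  95] a 80 b -9 z 68 [-10.  -9. -30.]
262 198 [39 31 29] a 81 b 8 z 60 [ -4.   8. -24.]
256 200 [42 37 35] a 82 b -20 z 67 [ -7. -20. -30.]
259 200 [165 149 131] a 75 b -16 z 67 [-13. -16. -27.]
262 200 [39 32 30] a 84 b 12 z 51 [  3.  12. -18.]
256 202 [40 35 34] a 81 b -21 z 61 [ -4. -21. -25.]
259 202 [145 130 116] a 76 b -15 z 60 [ -8. -15. -21.]
262 202 [85 74 65] a 82 b 8 z 47 [  3.   8. -14.]
256 204 [41 36 35] a 83 b -19 z 54 [  0. -19. -20.]
259 204 [40 36 35] a 73 b -19 z 57 [ -9. -19. -17.]
262 204 [167 152 133] a 69 b -10 z 54 [-11. -11. -13.]
256 206 [43 37 34] a 82 b -20 z 49 [  2. -21. -15.]
259 206 [101  92  82] a 77 b -13 z 47 [ -0. -13. -11.]
262 206 [151 134 114] a 68 b -13 z 49 [ -9. -13.  -8.]
256 208 [202 149  91] a 89 b -11 z 36 [ 15. -11.  -8.]
259 208 [189 150 109] a 77 b -14 z 41 [  2. -14.  -6.]
262 208 [217 154  84] a 69 b -11 z 42 [ -5. -11.  -3.]
256 210 [159 108  60] a 89 b -11 z 30 [ 19. -11.  -3.]
259 210 [173 118  65] a 80 b -10 z 32 [  9. -10.   0.]
262 210 [182 126  69] a 70 b -9 z 35 [  0. -10.   3.]
256 212 [147  94  50] a 102 b 9 z 10 [41.  9.  7.]
259 212 [236 142  68] a 102 b 23 z 2 [44. 23. 14.]
262 212 [217 127  62] a 96 b 30 z 1 [40. 30. 18.]
256 214 [158  87  44] a 103 b 10 z 3 [45.  9. 13.]
259 214 [154  86  41] a 98 b 17 z 1 [41. 17. 18.]
262 214 [164  89  44] a 90 b 21 z 1 [35. 21. 21.]
```

The closed fingertips sit about 30 mm farther back than the interface text says. The wrist view, side depth and the 17.5 mm pinch on the stem's top all agree. I'm reopening and going deeper.

Emit:
{"op": "step_arm", "data": {
  "increments": [
    [[0,0,0],[0,0,0]],
    [[0,0,0],[0,0,0]],
    [[0,0,0],[0,0,0]],
    [[0,0,0],[0,0,0]],
    [[6,0,0],[0,0,0]],
    [[0,0,10],[0,0,0]],
    [[0,0,10],[0,0,0]],
    [[0,0,5],[0,0,0]],
    [[0,0,0],[0,0,0]]
  ],
  "jaw": -0.3
}}

```text
time_s: 10.1
position: [468.1, 189.8, 12.2]
orientation: [0.243, 0.455, 0.847, -0.131]
ft_force: [0.3, -0.5, 0.5]
grip_width: 55.4
```

```bash
python3 - <<'E'
from h import *
s=bot.read_state();T=Tool(s);print(s['ft_force'],s['position'],s['grip_width'])
p,d=bot.snapshot('wrist');cv2.imwrite('pics/w6.png',p[:,:,::-1])
p,d=bot.snapshot('side');cv2.imwrite('pics/s6.png',cv2.resize(p[150:270,210:330,::-1],None,fx=5,fy=5))
P=cloud('side',d)
G=(p.max(-1)<75)
q=P.reshape(-1,3);t=(q-T[:3,3])@T[:3,:3];m=(abs(t[:,0])<14)&(abs(t[:,1])<50)&(t[:,2]>-40)&(t[:,2]<40)
for z in range(-40,40,5):
  k=m&(abs(t[:,2]-z)<2.5);print(z,np.sort(t[k][:,1]).round(0)[::4].tolist())
E
```

```text
[ 0.32057822 -0.48066097  0.51317228] [468.06599371 189.76335612  12.2314035 ] 55.433201437104785
-40 [-43.0, -37.0, -8.0, -5.0, 2.0, 29.0]
-35 [-42.0, -40.0, -38.0, -35.0, -12.0, -10.0, -8.0, -2.0, 27.0, 28.0, 29.0, 37.0]
-30 [-43.0, -42.0, -39.0, -34.0, -28.0, -12.0, -11.0, -7.0, 28.0, 29.0, 38.0]
-25 [-42.0, -40.0, -38.0, -33.0, -13.0, -11.0, 28.0, 39.0]
-20 [-42.0, -39.0, -33.0, -31.0, -9.0]
-15 [-36.0, -34.0, -33.0, -29.0]
-10 [-35.0, -31.0]
-5 []
0 [-10.0]
5 [-49.0, -40.0, -35.0, -26.0, -20.0, -12.0, -3.0, 6.0, 20.0, 28.0, 39.0]
10 [-48.0, -44.0, -37.0, -33.0, -26.0, -21.0, -14.0, -9.0, -4.0, 2.0, 11.0, 16.0, 23.0, 27.0, 34.0, 43.0]
15 [-50.0, -45.0, -38.0, -32.0, -25.0, -19.0, -14.0, -8.0, -3.0, 5.0, 11.0, 16.0, 27.0]
20 [-49.0, -39.0, -33.0, -27.0, -23.0, -15.0, -8.0, -3.0, 4.0, 10.0]
25 []
30 []
35 []
```

View pics/w6.png

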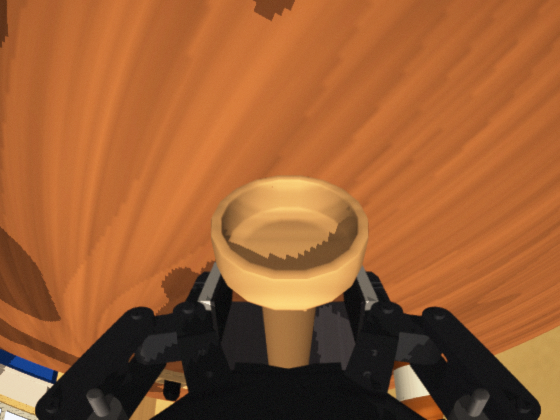

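View pics/s6.png

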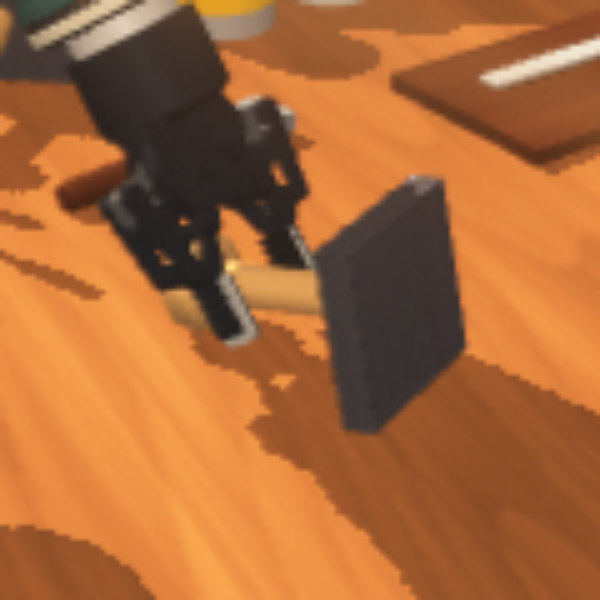

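Emit:
{"op": "step_arm", "data": {
  "increments": [
    [[0,0,0],[0,0,0]],
    [[0,0,0],[0,0,0]],
    [[0,0,0],[0,0,0]],
    [[0,0,0],[0,0,0]],
    [[0,0,0],[0,0,0]],
    [[0,0,0],[0,0,0]],
    [[0,0,0],[0,0,0]]
  ],
  "jaw": 1,
  "squeeze": 60
}}

```text
time_s: 11.08
position: [468.1, 190.5, 12.7]
orientation: [0.243, 0.455, 0.847, -0.13]
ft_force: [-2.9, 2.1, 5.1]
grip_width: 22.7
```

```bash
python3 - <<'E'
from h import *
s=bot.read_state();T=Tool(s);print(s['ft_force'],s['position'],s['grip_width'])
p,d=bot.snapshot('wrist');cv2.imwrite('pics/w7.png',p[:,:,::-1])
P=np.array([*(fo-23.5*d2),0]); y=T[:3,1]
v=T[:3,3]-P; print('TCP rel pivot: along d',v@D,'up',v[2])
for dg in (4,5):
  Q=R.from_rotvec(y*np.radians(dg)).as_matrix()
  print(dg,(T[:3,:3].T@(Q@v-v)).round(2))
Q=R.from_rotvec(y*np.radians(100.5)).as_matrix(); print('final',P+Q@v)
E
```

```text
[-2.89462248  2.14306519  5.08057187] [468.06516711 190.50528726  12.65383284] 22.669741880216883
TCP rel pivot: along d 86.8259698782865 up 12.65383284412894
4 [-4.12 -0.   -4.53]
5 [-5.2   0.   -5.62]
final [531.62391955  94.53818228  83.07877503]
```

View pics/w7.png

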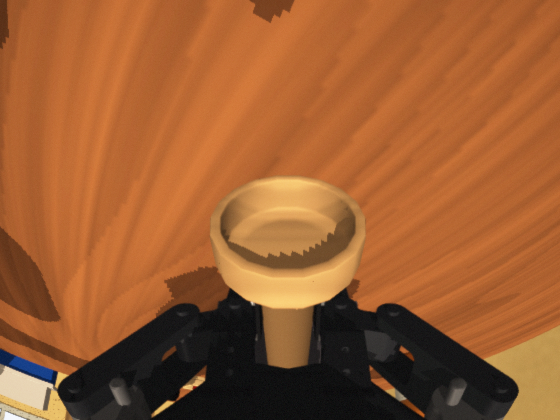

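Emit:
{"op": "step_arm", "data": {
  "increments": [
    [[0,0,0],[0,0,0]],
    [[0,0,0],[0,0,0]],
    [[0,0,0],[0,0,0]],
    [[0,0,5],[0,0,0]],
    [[0,0,0],[0,0,0]]
  ],
  "jaw": 0.1
}}

```text
time_s: 11.75
position: [469.5, 187.7, 8.0]
orientation: [0.243, 0.455, 0.847, -0.131]
ft_force: [-0.4, -0.4, -0.1]
grip_width: 38.5
```

Emit:
{"op": "step_arm", "data": {
  "increments": [
    [[0,0,0],[0,0,0]],
    [[0,0,0],[0,0,0]],
    [[0,0,0],[0,0,0]],
    [[0,0,0],[0,0,0]],
    [[0,0,0],[0,0,0]]
  ],
  "jaw": 1,
  "squeeze": 60
}}

```text
time_s: 12.38
position: [469.5, 188.0, 8.4]
orientation: [0.243, 0.455, 0.847, -0.131]
ft_force: [0.7, -0.9, -0.5]
grip_width: 22.2
```

```bash
python3 - <<'E'
from h import *
s=bot.read_state();T=Tool(s);print(s['ft_force'],s['position'],s['grip_width'])
P=np.array([*(fo-23.5*d2),0]); y=T[:3,1]
v=T[:3,3]-P; print('TCP rel pivot: along d',v@D,'up',v[2])
for dg in (4,5):
  Q=R.from_rotvec(y*np.radians(dg)).as_matrix()
  print(dg,(T[:3,:3].T@(Q@v-v)).round(2))
Q=R.from_rotvec(y*np.radians(100.5)).as_matrix(); print('final',P+Q@v)
E
```

```text
[ 0.67513058 -0.89018977 -0.45312738] [469.50699594 188.01551671   8.36169486] 22.1663154744246
TCP rel pivot: along d 83.9546596649035 up 8.361694864186235
4 [-3.76 -0.   -4.53]
5 [-4.75 -0.   -5.62]
final [528.85010147  98.39096425  81.03710438]
```

Emit:
{"op": "step_arm", "data": {
  "increments": [
    [[-1,0,-1.7],[0,0,0]],
    [[-3.8,0,-4.5],[0,4,0]],
    [[-3.8,0,-4.5],[0,4,0]],
    [[-3.8,0,-4.5],[0,4,0]],
    [[-3.8,0,-4.5],[0,4,0]],
    [[-3.8,0,-4.5],[0,4,0]],
    [[0,0,0],[0,0,0]]
  ]
}}

```text
time_s: 13.25
position: [474.7, 180.0, 39.0]
orientation: [0.092, 0.472, 0.875, -0.049]
ft_force: [-0.7, -0.6, -5.8]
grip_width: 22.6
```

```bash
python3 - <<'E'
from h import *
s=bot.read_state();T=Tool(s);print(s['ft_force'],s['position'],s['grip_width'])
p,d=bot.snapshot('side');cv2.imwrite('pics/s8.png',cv2.resize(p[130:270,210:350,::-1],None,fx=4,fy=4))
E
```

```text
[-0.66585371 -0.6296504  -5.82658601] [474.73761279 179.978965    38.95302454] 22.5515079429399
```

View pics/s8.png

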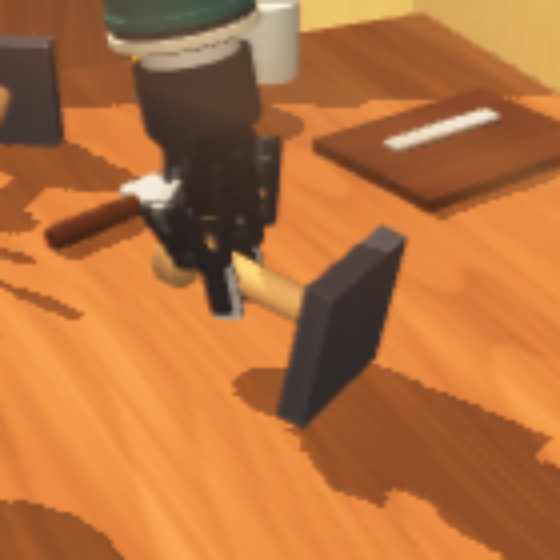

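Emit:
{"op": "step_arm", "data": {
  "increments": [
    [[-3.8,0,-4.5],[0,4,0]],
    [[-3.8,0,-4.5],[0,4,0]],
    [[-3.8,0,-4.5],[0,4,0]],
    [[-3.8,0,-4.5],[0,4,0]],
    [[-3.8,0,-4.5],[0,4,0]],
    [[-3.8,0,-4.5],[0,4,0]],
    [[-3.8,0,-4.5],[0,4,0]],
    [[-3.8,0,-4.5],[0,4,0]],
    [[-3.8,0,-4.5],[0,4,0]],
    [[-3.8,0,-4.5],[0,4,0]],
    [[-3.8,0,-4.5],[0,4,0]],
    [[-3.8,0,-4.5],[0,4,0]],
    [[-3.8,0,-4.5],[0,4,0]],
    [[0,0,0],[0,0,0]]
  ]
}}

```text
time_s: 15.05
position: [505.7, 132.0, 82.0]
orientation: [-0.302, 0.446, 0.827, 0.16]
ft_force: [-1.0, 0.5, -5.7]
grip_width: 22.6
```

```bash
cat > look.py <<'E'
import sys
from h import *
k=sys.argv[1]
s=bot.read_state();T=Tool(s);print(s['qpos'].round(2),s['ft_force'].round(1),s['position'].round(1),s['grip_width'],'z axis',T[:3,2].round(3))
p,d=bot.snapshot('side');cv2.imwrite(f'pics/s{k}.png',cv2.resize(p[110:270,210:370,::-1],None,fx=3.6,fy=3.6))
np.save('pics/sd.npy',d);np.save('pics/sp.npy',p)
P=cloud('side',d);q=P.reshape(-1,3);c=p.reshape(-1,3).astype(int)
A=(q[:,:2]-fo)@d2;B=(q[:,:2]-fo)@n2
m=(abs(B)<60)&(A>-110)&(A<60)&(q[:,2]>3)&(q[:,2]<110)&(c.max(1)-c.min(1)<25)&(c.max(1)<110)
# lower dark = foot
f=q[m];print('dark pts',m.sum(),'A',np.percentile(A[m],[2,50,98]).round(0),'B',np.percentile(B[m],[2,50,98]).round(0),'z',np.percentile(f[:,2],[2,50,98]).round(0))
E
python3 look.py 9
```

```text
[ 0.22  0.7  -0.29  1.75 -0.44  1.15  0.81] [-1.   0.5 -5.7] [505.7 132.   82. ] 22.55324258014531 z axis [-0.357  0.534 -0.766]
dark pts 477 A [-109.  -84.  -18.] B [-53. -41.  37.] z [ 14.  54. 106.]
```

View pics/s9.png

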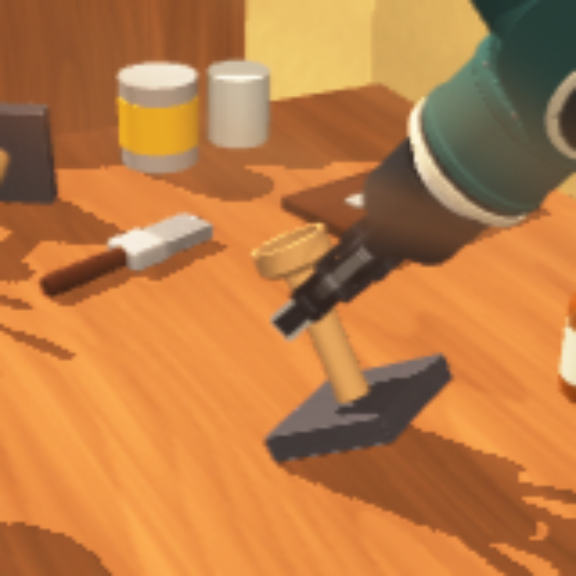

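Emit:
{"op": "step_arm", "data": {
  "increments": [
    [[-3.8,0,-4.5],[0,4,0]],
    [[-3.8,0,-4.5],[0,4,0]],
    [[-3.8,0,-4.5],[0,4,0]],
    [[-3.8,0,-4.5],[0,4,0]],
    [[-3.8,0,-4.5],[0,4,0]],
    [[0,0,0],[0,0,0]],
    [[0,0,0],[0,0,0]]
  ]
}}

```text
time_s: 15.98
position: [522.1, 109.3, 84.9]
orientation: [-0.44, 0.41, 0.764, 0.236]
ft_force: [0.7, -0.4, -4.8]
grip_width: 22.8
```

```bash
python3 look.py 10
```

```text
[ 0.35  0.91 -0.33  1.57 -0.52  1.43  0.91] [ 0.7 -0.4 -4.8] [522.1 109.3  84.9] 22.803347387085932 z axis [-0.479  0.72  -0.502]
dark pts 306 A [-109.  -73.  -32.] B [-52. -49.   7.] z [  9.  27. 108.]
```

View pics/s10.png

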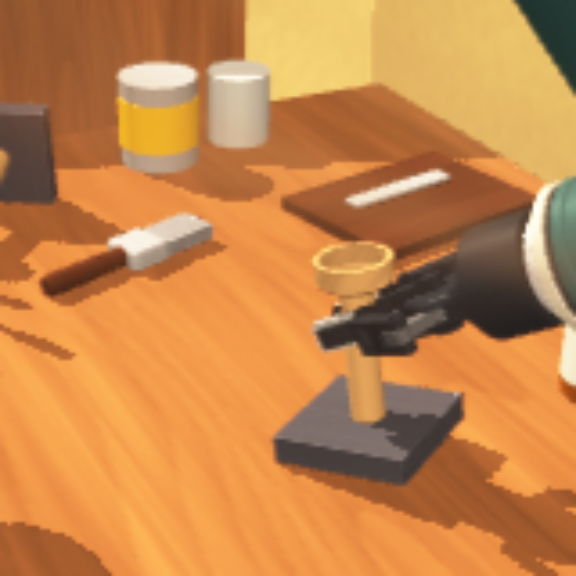

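Emit:
{"op": "step_arm", "data": {
  "increments": [
    [[-3.8,0,-4.5],[0,4,0]],
    [[-3.8,0,-4.5],[0,4,0]],
    [[0,0,0],[0,0,0]],
    [[0,0,0],[0,0,0]]
  ]
}}

```text
time_s: 16.52
position: [528.7, 99.2, 82.6]
orientation: [-0.492, 0.392, 0.731, 0.264]
ft_force: [0.2, 0.4, -5.5]
grip_width: 22.8
```

```bash
python3 look.py 11; python3 - <<'E'
from h import *
d=np.load('pics/sd.npy');p=np.load('pics/sp.npy');P=cloud('side',d);q=P.reshape(-1,3);c=p.reshape(-1,3).astype(int)
A=(q[:,:2]-fo)@d2;B=(q[:,:2]-fo)@n2
m=(abs(B)<52)&(A>-125)&(A<-15)&(q[:,2]>17)&(q[:,2]<45)&(c.max(1)<125)
X=np.c_[A[m],B[m],np.ones(m.sum())];z=q[m,2]
for i in range(6):
  w=np.linalg.lstsq(X,z,rcond=None)[0];r=z-X@w;k=abs(r)<max(2,1.5*np.std(r));X,z=X[k],z[k]
print(w,len(z),np.std(r),'A,B ranges',X[:,:2].min(0),X[:,:2].max(0), 'z center',w@[-72,0,1])
E
```

```text
[ 0.39  1.   -0.34  1.5  -0.55  1.54  0.93] [ 0.2  0.4 -5.5] [528.7  99.2  82.6] 22.753690855371126 z axis [-0.512  0.772 -0.377]
dark pts 304 A [-109.  -80.  -35.] B [-52. -48.  10.] z [  6.  21. 108.]
[-0.03026058  0.03137528 20.2783047 ] 143 0.9582505433368924 A,B ranges [-124.83644141  -51.94017177] [-30.47757395  12.36102976] z center 22.457066506047926
```

View pics/s11.png

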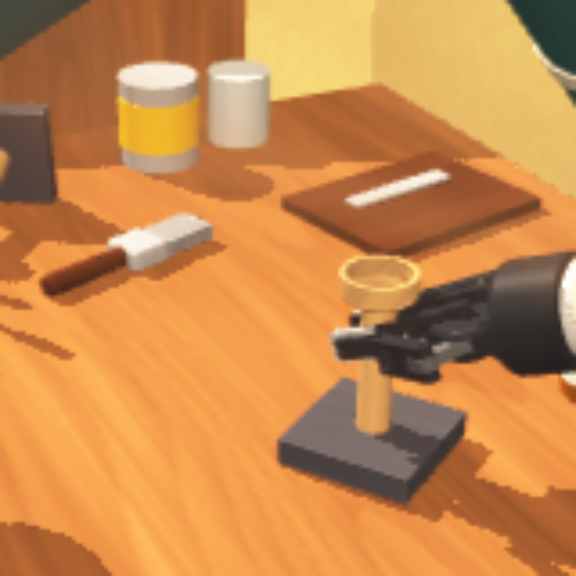

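Emit:
{"op": "step_arm", "data": {
  "increments": [
    [[-0.9,0,0.4],[0,1,0]],
    [[-0.9,0,0.4],[0,0,0]],
    [[-0.9,0,0.4],[0,0,0]],
    [[0,0,0],[0,0,0]],
    [[0,0,0],[0,0,0]]
  ]
}}

```text
time_s: 17.2
position: [528.6, 99.5, 81.8]
orientation: [-0.5, 0.389, 0.726, 0.269]
ft_force: [-4.6, -2.1, 20.8]
grip_width: 22.7
```

Emit:
{"op": "step_arm", "data": {
  "increments": [
    [[0.7,0,-0.3],[0,0,0]],
    [[0,0,0],[0,0,0]],
    [[0,0,0],[0,0,0]]
  ],
  "squeeze": 30
}}

```text
time_s: 17.58
position: [528.6, 99.5, 81.8]
orientation: [-0.5, 0.389, 0.726, 0.269]
ft_force: [-1.9, 0.6, 12.3]
grip_width: 22.6
```

```bash
python3 look.py 12; python3 - <<'E'
from h import *
s=bot.read_state();print(s['wrist_torque'])
d=np.load('pics/sd.npy');p=np.load('pics/sp.npy');P=cloud('side',d);q=P.reshape(-1,3);c=p.reshape(-1,3).astype(int)
A=(q[:,:2]-fo)@d2;B=(q[:,:2]-fo)@n2
m=(abs(B)<52)&(A>-125)&(A<-15)&(q[:,2]>15)&(q[:,2]<45)&(c.max(1)<125)
X=np.c_[A[m],B[m],np.ones(m.sum())];z=q[m,2]
for i in range(6):
  w=np.linalg.lstsq(X,z,rcond=None)[0];r=z-X@w;k=abs(r)<max(2,1.5*np.std(r));X,z=X[k],z[k]
print(w,len(z),np.std(r),'A,B ranges',X[:,:2].min(0),X[:,:2].max(0), 'z center',w@[-72,0,1])
E
```

```text
[ 0.39  1.02 -0.35  1.49 -0.56  1.56  0.93] [-1.9  0.6 12.3] [528.6  99.5  81.8] 22.630702208319992 z axis [-0.516  0.779 -0.356]
dark pts 330 A [-109.  -80.  -32.] B [-52. -48.  13.] z [  5.  20. 108.]
[0.99528179 0.84604928 0.39282093]
[-1.30080688e-02  3.19228162e-02  2.00311790e+01] 138 0.9377616002917631 A,B ranges [-124.76754762  -51.93342398] [-29.09129088  40.24768985] z center 20.967759996460966
```

View pics/s12.png

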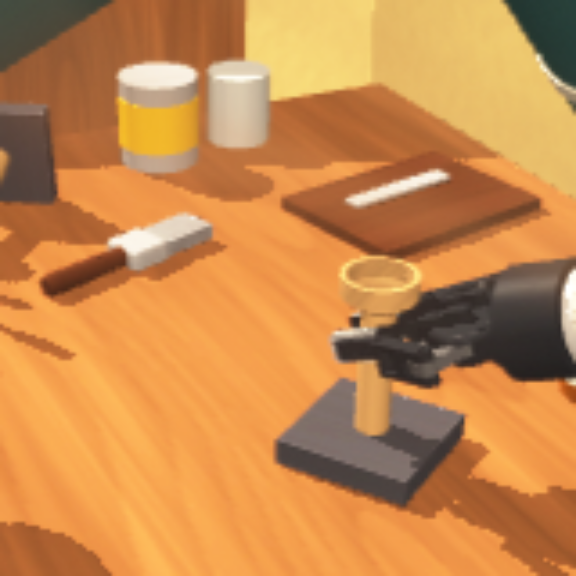

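Emit:
{"op": "step_arm", "data": {
  "increments": [
    [[0.5,0,-0.2],[0,0,0]],
    [[0,0,0],[0,0,0]],
    [[0,0,0],[0,0,0]],
    [[0,0,0],[0,0,0]],
    [[0,0,0],[0,0,0]]
  ],
  "jaw": 0
}}

```text
time_s: 18.25
position: [528.7, 98.6, 80.6]
orientation: [-0.499, 0.39, 0.726, 0.268]
ft_force: [-0.1, -0.3, 0.1]
grip_width: 42.9
```

Emit:
{"op": "step_arm", "data": {
  "increments": [
    [[-3,0,-8],[0,0,0]],
    [[-12,0,-32],[0,0,0]],
    [[-12,0,-32],[0,0,0]],
    [[-6,0,-30],[0,0,0]],
    [[0,0,-40],[0,0,0]],
    [[0,0,0],[0,0,0]]
  ]
}}

```text
time_s: 19.0
position: [609.9, -24.6, 101.0]
orientation: [-0.497, 0.391, 0.726, 0.268]
ft_force: [-1.3, 0.3, -1.3]
grip_width: 42.4
```

```bash
python3 look.py 13; python3 - <<'E'
from h import *
s=bot.read_state();print(s['time_s'],Tool(s).round(3))
p,d=bot.snapshot('wrist');cv2.imwrite('pics/w13.png',p[:,:,::-1])
p,d=bot.snapshot('top');cv2.imwrite('pics/t13.png',cv2.resize(p[150:290,240:460,::-1],None,fx=3.5,fy=3.5)); np.save('pics/t13.npy',d);np.save('pics/t13p.npy',p)
E
```

```text
[ 0.45  1.13 -0.29  1.13 -0.5   1.83  0.89] [-1.3  0.3 -1.3] [609.9 -24.6 101. ] 42.41821985227704 z axis [-0.512  0.779 -0.361]
dark pts 228 A [-108.  -81.  -31.] B [-52. -49.   6.] z [ 4. 15. 23.]
19.05 [[-1.98000e-01  8.35000e-01 -5.14000e-01  6.09004e+02]
 [ 3.00000e-01  5.51000e-01  7.79000e-01 -2.30350e+01]
 [ 9.33000e-01  0.00000e+00 -3.59000e-01  1.00553e+02]
 [ 0.00000e+00  0.00000e+00  0.00000e+00  1.00000e+00]]
```

View pics/w13.png

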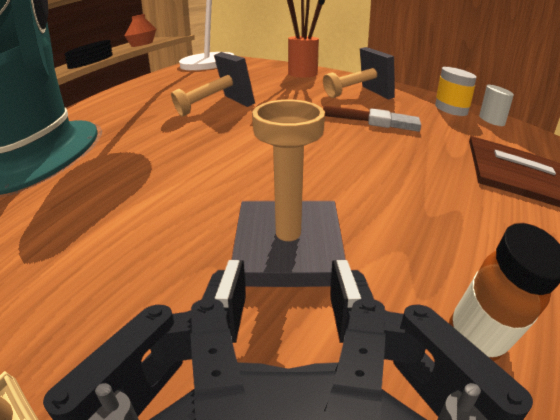

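View pics/t13.png

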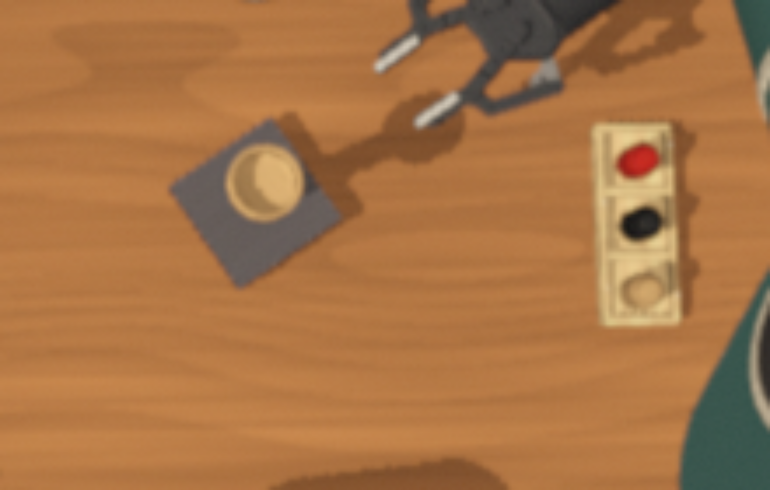

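```bash
python3 - <<'E'
from h import *
p=np.load('pics/t13p.npy')[:,:,::-1].copy();d=np.load('pics/t13.npy');P=cloud('top',d)
h=cv2.cvtColor(p,cv2.COLOR_BGR2HSV)
win=np.zeros(p.shape[:2],np.uint8);win[175:255,400:440]=1
red=((h[...,0]<8)|(h[...,0]>172))&(h[...,1]>190)&(win>0)
# tray mask: pale
v,u=np.nonzero(red);print('red px',len(u),u.mean(),v.mean(),'onz 25',onz('top',u.mean(),v.mean(),28).round(1))
q=P[red];print('red cloud',np.nanmean(q,0).round(1),'z max',np.nanmax(q[:,2])); t=q[q[:,2]>np.nanmax(q[:,2])-8];print(t.mean(0).round(1))
tr=(P[...,2]>10)&(P[...,2]<22)&(win>0);q=P[tr];r=cv2.minAreaRect(q[:,:2].astype(np.float32));print('tray',r)
k=(h[...,2]<60)&(win>0)&(P[...,2]>20);q=P[k];print('black',q[q[:,2]>35].mean(0).round(1))
# dish
m=(P[...,2]>125)&(P[...,2]<150);m[:, :290]=0;m[:,325:]=0;m[:180]=0;m[225:]=0
q=P[m];(c,r)=cv2.minEnclosingCircle(q[:,:2].astype(np.float32));print('dish rim',c,r,q[:,2].mean(),m.sum())
# foot
f=(P[...,2]>12)&(P[...,2]<28);f[:,:280]=0;f[:,345:]=0;f[:175]=0;f[240:]=0
q=P[f];print('foot',cv2.minAreaRect(q[:,:2].astype(np.float32)))
E
```

```text
red px 69 421.94202898550725 195.55072463768116 onz 25 [ 572.5 -227.3   28. ]
red cloud [ 570.9 -223.6   39. ] z max 50.537124559647964
[ 572.3 -228.3   45.1]
tray ((523.1287231445312, -227.96261596679688), (61.14739227294922, 158.00453186035156), 89.77033996582031)
black [ 521.5 -225.    41.3]
dish rim (544.9202270507812, 76.0567855834961) 26.740795135498047 135.2671626930097 144
foot ((545.1392211914062, 76.19973754882812), (99.88511657714844, 100.08892822265625), 33.6494140625)
```

Emit:
{"op": "step_arm", "data": {
  "increments": [
    [[40,0,-40],[0,0,0]],
    [[40,0,-40],[0,0,0]],
    [[50,0,-20],[0,0,0]],
    [[50,0,0],[0,-10,0]],
    [[0,0,0],[0,-10,0]],
    [[0,0,0],[0,-10,0]],
    [[0,0,0],[0,-10,0]],
    [[0,0,0],[0,-10,0]],
    [[0,0,0],[0,-10,0]],
    [[0,0,0],[0,-9,0]],
    [[0,0,0],[0,0,0]]
  ]
}}

```text
time_s: 20.52
position: [623.3, -40.9, 285.5]
orientation: [-0.002, 0.469, 0.883, -0.0]
ft_force: [0.2, -0.0, 0.4]
grip_width: 43.0
```

```bash
python3 - <<'E'
from h import *
s=bot.read_state();print(s['qpos'].round(2),Tool(s).round(3))
E
```

```text
[ 0.33  0.4  -0.42  1.53  0.17  1.25  0.48] [[-5.59000e-01  8.29000e-01 -3.00000e-03  6.23340e+02]
 [ 8.29000e-01  5.59000e-01  1.00000e-03 -4.08790e+01]
 [ 2.00000e-03 -2.00000e-03 -1.00000e+00  2.85495e+02]
 [ 0.00000e+00  0.00000e+00  0.00000e+00  1.00000e+00]]
```

Emit:
{"op": "step_arm", "data": {
  "increments": [
    [[0,0,0],[0,0,-10]],
    [[0,0,0],[0,0,-10]],
    [[0,0,0],[0,0,-10]],
    [[-9,-48,0],[0,0,0]],
    [[-9,-48,0],[0,0,0]],
    [[-9,-48,40],[0,0,0]],
    [[-9,-46,50],[0,0,0]],
    [[0,0,50],[0,0,0]],
    [[0,0,25],[0,0,0]],
    [[0,0,0],[0,0,0]],
    [[0,0,0],[0,0,0]]
  ],
  "jaw": -0.4
}}

```text
time_s: 21.9
position: [573.4, -225.7, 125.0]
orientation: [-0.002, 0.228, 0.974, 0.001]
ft_force: [0.1, 0.3, 0.3]
grip_width: 59.6
```

```bash
python3 - <<'E'
from h import *
s=bot.read_state();T=Tool(s);print(s['qpos'].round(2),T.round(3),s['grip_width'])
p,d=bot.snapshot('wrist');cv2.imwrite('pics/w14.png',p[:,:,::-1])
P=cloud('wrist',d,s);h=cv2.cvtColor(p[:,:,::-1].copy(),cv2.COLOR_BGR2HSV)
red=(((h[...,0]<6)|(h[...,0]>174))&(h[...,1]>200)).astype(np.uint8)
n,l,st,c=cv2.connectedComponentsWithStats(red);
for i in range(1,n):
  if st[i,4]>60:
    q=P[l==i];q=q[~np.isnan(q[:,0])];t=q[q[:,2]>np.percentile(q[:,2],98)-4]
    print(st[i],c[i],q.mean(0).round(1),np.percentile(q[:,2],[1,99]).round(1),'top',t.mean(0).round(1),len(t),'x/y range',q.min(0).round(0),q.max(0).round(0))
E
```

```text
[ 0.64  0.55 -0.42  1.71  0.26  0.95  1.23] [[-8.96000e-01  4.43000e-01 -4.00000e-03  5.73373e+02]
 [ 4.43000e-01  8.96000e-01  3.00000e-03 -2.25663e+02]
 [ 5.00000e-03  1.00000e-03 -1.00000e+00  1.24957e+02]
 [ 0.00000e+00  0.00000e+00  0.00000e+00  1.00000e+00]] 59.60193237787616
[ 265  192   34   40 1091] [281.6131989  211.89367553] [ 567.3 -227.8   38.1] [13.4 45.9] top [ 571.  -230.    44.2] 481 x/y range [ 557. -243.   11.] [ 583. -216.   47.]
[127 406  31  14 279] [141.03584229 413.73476703] [ 749.  -539.7   15.6] [  0.9 225.2] top [ 551.4 -256.3  222.8] 6 x/y range [ 549. -566.   -0.] [ 767. -251.  226.]
```

View pics/w14.png

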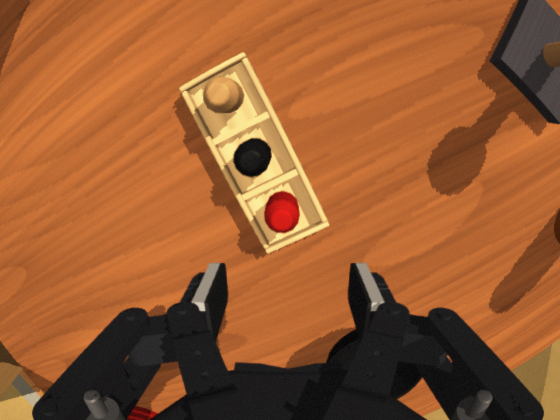

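Emit:
{"op": "step_arm", "data": {
  "increments": [
    [[0,-4,30],[0,0,0]],
    [[0,0,40],[0,0,0]],
    [[0,0,0],[0,0,0]],
    [[0,0,0],[0,0,0]]
  ]
}}

```text
time_s: 22.45
position: [571.8, -229.1, 56.0]
orientation: [-0.002, 0.228, 0.974, 0.001]
ft_force: [-0.4, -0.6, 0.2]
grip_width: 60.0
```

```bash
cat > lk.py <<'E'
import sys
from h import *
k=sys.argv[1];u,v=map(int,sys.argv[2:4])
s=bot.read_state();T=Tool(s);print(s['time_s'],T[:3,3].round(1),s['grip_width'],s['ft_force'].round(1))
p,d=bot.snapshot('wrist');cv2.imwrite(f'pics/w{k}.png',p[:,:,::-1])
p,d=bot.snapshot('side');cv2.imwrite(f'pics/s{k}.png',cv2.resize(p[max(v-60,0):v+60,u-70:u+70,::-1],None,fx=4.5,fy=4.5))
P=cloud('side',d).reshape(-1,3);c=p.reshape(-1,3).astype(int)
t=(P-T[:3,3])@T[:3,:3]
m=(abs(t[:,0])<16)&(abs(t[:,1])<55)&(c.max(1)-c.min(1)<40)
for z in range(-40,15,4):
  q=m&(abs(t[:,2]-z)<2);print(z,q.sum(),np.sort(t[q,1]).round(0)[::3].tolist())
E
python3 lk.py 15 390 295
```

```text
22.45 [ 571.8 -229.1   56. ] 59.960165818703004 [-0.4 -0.6  0.2]
-40 33 [-45.0, -43.0, -43.0, -42.0, -42.0, -41.0, -37.0, -35.0, 29.0, 30.0, 31.0]
-36 31 [-45.0, -44.0, -44.0, -43.0, -42.0, -38.0, -35.0, 30.0, 30.0, 31.0, 33.0]
-32 40 [-44.0, -44.0, -43.0, -43.0, -42.0, -42.0, -37.0, -36.0, 30.0, 30.0, 30.0, 30.0, 31.0, 33.0]
-28 31 [-45.0, -44.0, -43.0, -41.0, -37.0, 28.0, 29.0, 30.0, 30.0, 31.0, 32.0]
-24 41 [-44.0, -43.0, -43.0, -43.0, -42.0, -41.0, -40.0, -36.0, -35.0, 29.0, 30.0, 30.0, 31.0, 32.0]
-20 31 [-42.0, -41.0, -40.0, -36.0, 29.0, 30.0, 30.0, 31.0, 31.0, 32.0, 34.0]
-16 17 [-40.0, -37.0, 29.0, 30.0, 30.0, 32.0]
-12 7 [30.0, 30.0, 32.0]
-8 0 []
-4 0 []
0 0 []
4 0 []
8 0 []
12 0 []
```

View pics/s15.png

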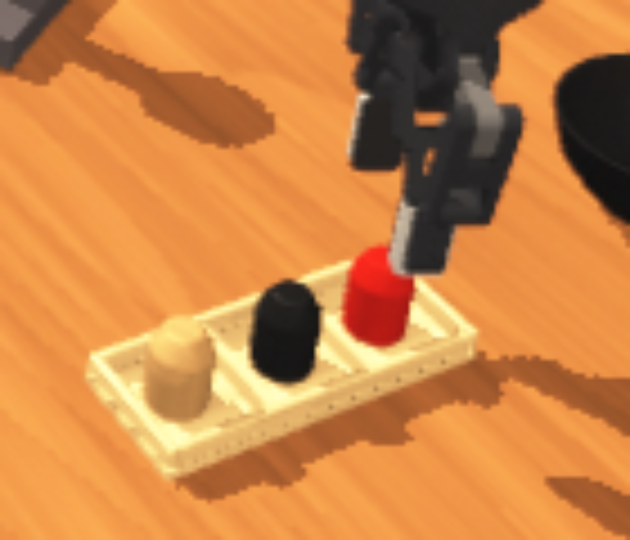

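View pics/w15.png

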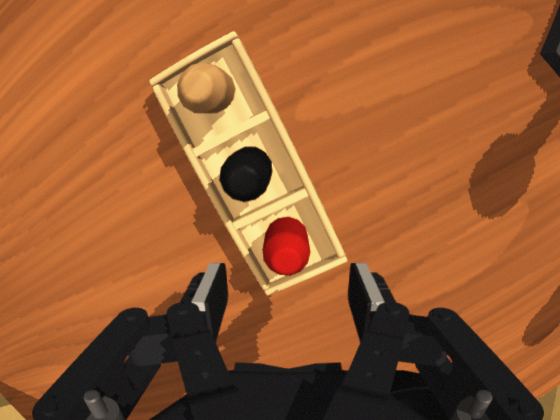

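Emit:
{"op": "step_arm", "data": {
  "increments": [
    [[0,0,20],[0,0,0]],
    [[0,0,18],[0,0,0]],
    [[0,0,0],[0,0,0]],
    [[0,0,0],[0,0,0]]
  ]
}}

```text
time_s: 23.05
position: [570.7, -228.8, 16.0]
orientation: [-0.003, 0.228, 0.974, 0.001]
ft_force: [-0.1, 0.8, 0.5]
grip_width: 59.6
```

Emit:
{"op": "step_arm", "data": {
  "increments": [
    [[0,0,0],[0,0,0]],
    [[0,0,0],[0,0,0]],
    [[0,0,0],[0,0,0]],
    [[0,0,0],[0,0,0]],
    [[0,0,0],[0,0,0]],
    [[0,0,0],[0,0,0]]
  ],
  "jaw": 1,
  "squeeze": 25
}}

```text
time_s: 23.8
position: [570.9, -228.9, 16.5]
orientation: [-0.002, 0.228, 0.974, 0.001]
ft_force: [-0.6, 0.6, 6.3]
grip_width: 26.6
```

```bash
python3 lk.py 16 390 295
```

```text
23.8 [ 570.9 -228.9   16.5] 26.558272161471294 [-0.6  0.6  6.3]
-40 19 [-28.0, -24.0, -20.0, -20.0, 12.0, 14.0, 15.0]
-36 26 [-28.0, -27.0, -26.0, -25.0, -25.0, -20.0, 13.0, 14.0, 14.0]
-32 28 [-28.0, -27.0, -27.0, -26.0, -25.0, -21.0, -20.0, 13.0, 14.0, 15.0]
-28 28 [-28.0, -27.0, -26.0, -26.0, -24.0, -21.0, -18.0, 13.0, 14.0, 14.0]
-24 24 [-27.0, -27.0, -26.0, -26.0, -19.0, -19.0, 13.0, 14.0]
-20 23 [-28.0, -27.0, -26.0, -25.0, -23.0, -20.0, 13.0, 14.0]
-16 15 [-26.0, -26.0, -25.0, -20.0, -18.0]
-12 6 [-24.0, -21.0]
-8 4 [-20.0, -19.0]
-4 0 []
0 0 []
4 0 []
8 0 []
12 0 []
```

View pics/s16.png

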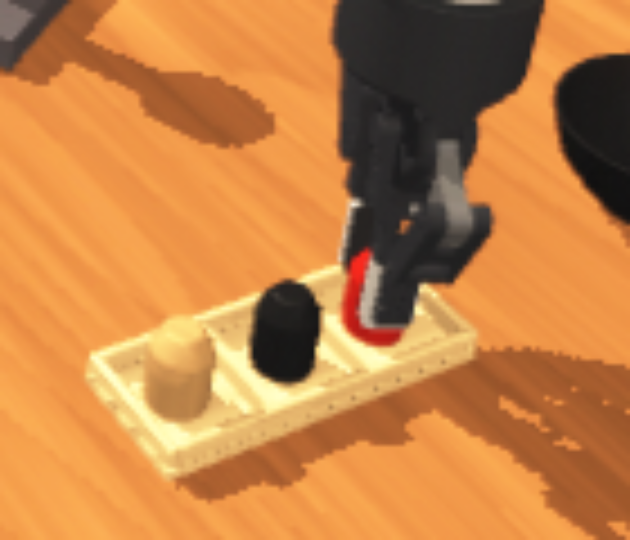

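View pics/w16.png

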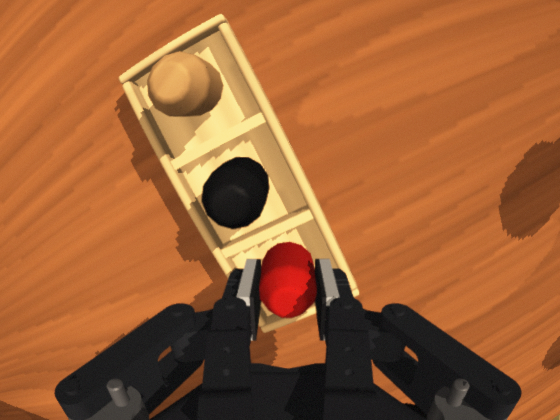

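Emit:
{"op": "step_arm", "data": {
  "increments": [
    [[0,0,-10],[0,0,0]],
    [[0,0,-30],[0,0,0]],
    [[0,0,-50],[0,0,0]],
    [[0,0,-50],[0,0,0]],
    [[0,0,-50],[0,0,0]],
    [[20,32,0],[0,0,0]],
    [[23,38,0],[0,0,0]],
    [[23,38,0],[0,0,0]],
    [[23,38,0],[0,0,0]],
    [[23,38,0],[0,0,0]],
    [[23,38,0],[0,0,0]],
    [[20,34,0],[0,0,0]],
    [[3,6,0],[0,0,0]],
    [[0,0,0],[0,0,0]],
    [[0,0,0],[0,0,0]]
  ]
}}

```text
time_s: 25.78
position: [546.2, 74.2, 207.0]
orientation: [-0.003, 0.228, 0.974, 0.001]
ft_force: [-0.9, -0.5, -0.6]
grip_width: 26.2
```

```bash
python3 - <<'E'
from h import *
s=bot.read_state();T=Tool(s);print(s['time_s'],T.round(3),s['grip_width'],s['ft_force'].round(1))
p,d=bot.snapshot('wrist');cv2.imwrite('pics/w17.png',p[:,:,::-1])
p,d=bot.snapshot('side');cv2.imwrite('pics/s17.png',cv2.resize(p[60:240,230:400,::-1],None,fx=3.3,fy=3.3))
h=cv2.cvtColor(p[:,:,::-1].copy(),cv2.COLOR_BGR2HSV);P=cloud('side',d)
red=((h[...,0]<6)|(h[...,0]>174))&(h[...,1]>200)&(P[...,2]>100);q=P[red];print('red',red.sum(),np.median(q,0).round(1),np.percentile(q[:,2],[1,99]).round(1))
E
```

```text
25.775 [[-8.96000e-01  4.45000e-01 -5.00000e-03  5.46176e+02]
 [ 4.45000e-01  8.96000e-01  2.00000e-03  7.41810e+01]
 [ 5.00000e-03 -0.00000e+00 -1.00000e+00  2.06969e+02]
 [ 0.00000e+00  0.00000e+00  0.00000e+00  1.00000e+00]] 26.164978477161508 [-0.9 -0.5 -0.6]
red 5 [547.1  59.7 208.1] [207.3 208.9]
```

View pics/s17.png

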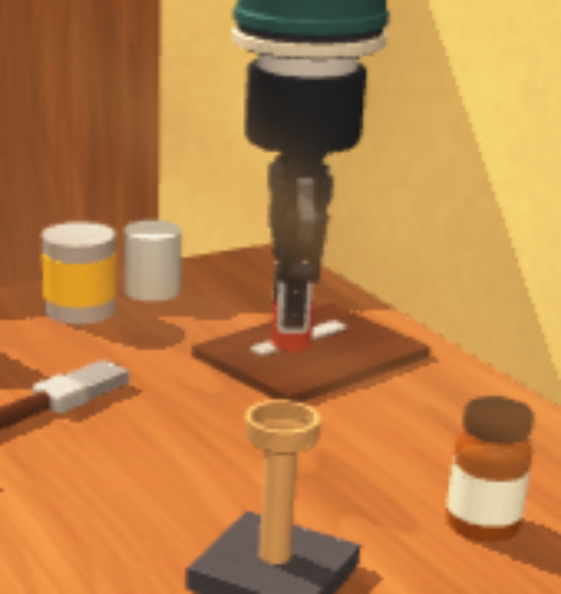

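View pics/w17.png

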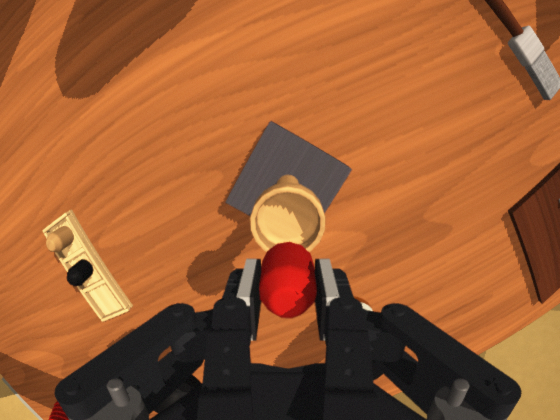

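```bash
python3 - <<'E'
from h import *
s=bot.read_state();T=Tool(s)
print('dish ctr wrist',onz('wrist',288,218,140,s).round(1))
p,d=bot.snapshot('wrist');P=cloud('wrist',d,s);h=cv2.cvtColor(p[:,:,::-1].copy(),cv2.COLOR_BGR2HSV)
m=(P[...,2]>132)&(P[...,2]<150)&(h[...,1]<230);m[:,:230]=0;m[:,345:]=0;q=P[m];c,r=cv2.minEnclosingCircle(q[:,:2].astype(np.float32));print('rim circle',c,r,m.sum())
red=((h[...,0]<6)|(h[...,0]>174))&(h[...,1]>200);red[:230]=0;red[330:]=0;q=P[red];t=(q-T[:3,3])@T[:3,:3];print('knob tool z range',np.nanpercentile(t[:,2],[1,5,50,99]),'xy',np.nanmin(t,0),np.nanmax(t,0)); k=t[t[:,2]<np.nanpercentile(t[:,2],2)+4];print('top part',k.mean(0),len(k))
C=bot.get_calibration('side')
def pr(x):
  y=C['world_to_cam']@[*x,1];v=C['camera_matrix']@y[:3];return (v[:2]/v[2]).round(1)
print(pr([546.6,74,195]),pr([545,76,140]),'seen knob',(230+291/3.3,60+345/3.3),'dish',(230+283/3.3,60+422/3.3))
E
```

```text
dish ctr wrist [540.7  77.3 140. ]
rim circle (544.0643310546875, 74.90119171142578) 27.038984298706055 1213
knob tool z range [-29.08283463 -28.53609177 -21.7562876    8.19578212] xy [ -9.0006478  -13.53291852 -30.00660406] [13.12452253 13.71932768 10.17736791]
top part [  0.79329872  -0.16947826 -27.51409327] 1237
[317.2 164.9] [314.9 185.9] seen knob (318.1818181818182, 164.54545454545456) dish (315.75757575757575, 187.87878787878788)
```

Emit:
{"op": "step_arm", "data": {
  "increments": [
    [[1,0.5,20],[0,0,0]],
    [[0,0,20],[0,0,0]],
    [[0,0,15],[0,0,0]],
    [[0,0,10],[0,0,0]],
    [[0,0,3],[0,0,0]],
    [[0,0,0],[0,0,0]],
    [[0,0,0],[0,0,0]]
  ]
}}

```text
time_s: 26.8
position: [545.3, 76.6, 139.4]
orientation: [-0.002, 0.228, 0.974, 0.001]
ft_force: [0.1, -0.1, -1.3]
grip_width: 26.2
```

```bash
python3 - <<'E'
from h import *
s=bot.read_state();T=Tool(s);print(s['time_s'],T[:3,3].round(1),s['grip_width'],s['ft_force'].round(1))
p,d=bot.snapshot('side');cv2.imwrite('pics/s18.png',cv2.resize(p[120:240,250:390,::-1],None,fx=4.5,fy=4.5))
E
```

```text
26.8 [545.3  76.6 139.4] 26.217645891262674 [ 0.1 -0.1 -1.3]
```

View pics/s18.png

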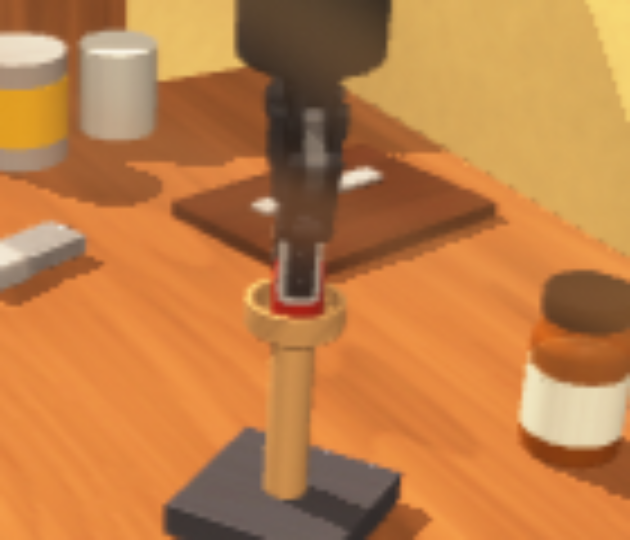

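Emit:
{"op": "step_arm", "data": {
  "increments": [
    [[0,0,1.5],[0,0,0]],
    [[0,0,1.5],[0,0,0]],
    [[0,0,0.5],[0,0,0]],
    [[0,0,0],[0,0,0]],
    [[0,0,0],[0,0,0]]
  ]
}}

```text
time_s: 27.48
position: [545.0, 76.6, 135.4]
orientation: [-0.003, 0.228, 0.974, 0.001]
ft_force: [0.2, -0.1, -0.1]
grip_width: 26.4
```

Emit:
{"op": "step_arm", "data": {
  "increments": [
    [[0,0,0.7],[0,0,0]],
    [[0,0,0],[0,0,0]],
    [[0,0,0],[0,0,0]]
  ]
}}

```text
time_s: 27.85
position: [545.0, 76.6, 134.7]
orientation: [-0.003, 0.228, 0.974, 0.001]
ft_force: [-0.4, -0.5, -0.8]
grip_width: 26.4
```

Emit:
{"op": "step_arm", "data": {
  "increments": [
    [[0,0,0.7],[0,0,0]],
    [[0,0,0],[0,0,0]],
    [[0,0,0],[0,0,0]]
  ]
}}

```text
time_s: 28.22
position: [545.1, 76.6, 134.5]
orientation: [-0.002, 0.228, 0.974, 0.001]
ft_force: [-4.0, -1.7, 9.4]
grip_width: 26.3
```

Emit:
{"op": "step_arm", "data": {
  "increments": [
    [[0,0,-0.5],[0,0,0]],
    [[0,0,0],[0,0,0]]
  ]
}}

```text
time_s: 28.48
position: [545.0, 76.6, 134.5]
orientation: [-0.003, 0.228, 0.974, 0.001]
ft_force: [0.2, -0.8, 1.8]
grip_width: 26.5
```

Emit:
{"op": "step_arm", "data": {
  "increments": [
    [[0,0,0],[0,0,0]],
    [[0,0,0],[0,0,0]],
    [[0,0,0],[0,0,0]],
    [[0,0,0],[0,0,0]]
  ],
  "jaw": 0.1
}}

```text
time_s: 28.98
position: [545.0, 76.7, 134.5]
orientation: [-0.003, 0.228, 0.974, 0.001]
ft_force: [0.4, -0.6, -0.2]
grip_width: 38.5
```

Emit:
{"op": "step_arm", "data": {
  "increments": [
    [[0,0,-5],[0,0,0]],
    [[0,0,-15],[0,0,0]],
    [[0,0,-40],[0,0,0]],
    [[0,0,-50],[0,0,0]],
    [[0,0,-30],[0,0,0]],
    [[0,0,0],[0,0,0]]
  ]
}}

```text
time_s: 29.72
position: [546.6, 76.6, 277.7]
orientation: [-0.0, 0.228, 0.974, 0.001]
ft_force: [-0.3, -0.2, -0.6]
grip_width: 38.3
```

```bash
python3 - <<'E'
from h import *
s=bot.read_state();T=Tool(s);print(s['time_s'],T[:3,3].round(1),s['grip_width'],s['ft_force'].round(1))
p,d=bot.snapshot('wrist');cv2.imwrite('pics/w19.png',p[:,:,::-1])
P=cloud('wrist',d,s);h=cv2.cvtColor(p[:,:,::-1].copy(),cv2.COLOR_BGR2HSV)
m=(P[...,2]>132)&(P[...,2]<146)&(h[...,0]>8);m[:,:200]=0;m[:,380:]=0;q=P[m];print('rim',cv2.minEnclosingCircle(q[:,:2].astype(np.float32)))
p,d=bot.snapshot('side');cv2.imwrite('pics/s19.png',cv2.resize(p[120:240,250:390,::-1],None,fx=4.5,fy=4.5))
h=cv2.cvtColor(p[:,:,::-1].copy(),cv2.COLOR_BGR2HSV);P=cloud('side',d)
red=((h[...,0]<6)|(h[...,0]>174))&(h[...,1]>190)&(P[...,2]>100);q=P[red];print('red',red.sum(),q.mean(0).round(1),'z top',np.percentile(q[:,2],[1,99]).round(1)); t=q[q[:,2]>158];print('top',t.mean(0).round(1))
E
```

```text
29.725 [546.6  76.6 277.7] 38.27209701301936 [-0.3 -0.2 -0.6]
rim ((544.325439453125, 74.82490539550781), 27.240802764892578)
red 143 [542.3  68.4 151.8] z top [136.1 165.1]
top [544.1  71.3 162. ]
```

View pics/w19.png

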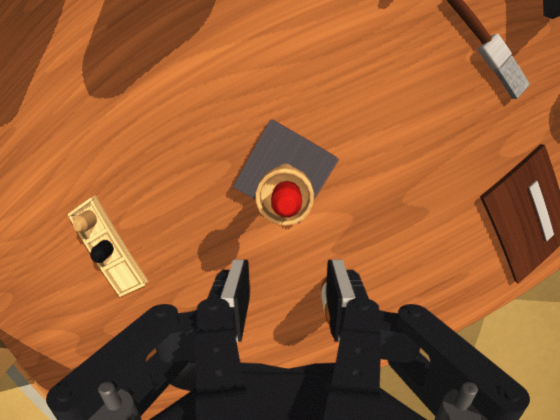

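View pics/s19.png

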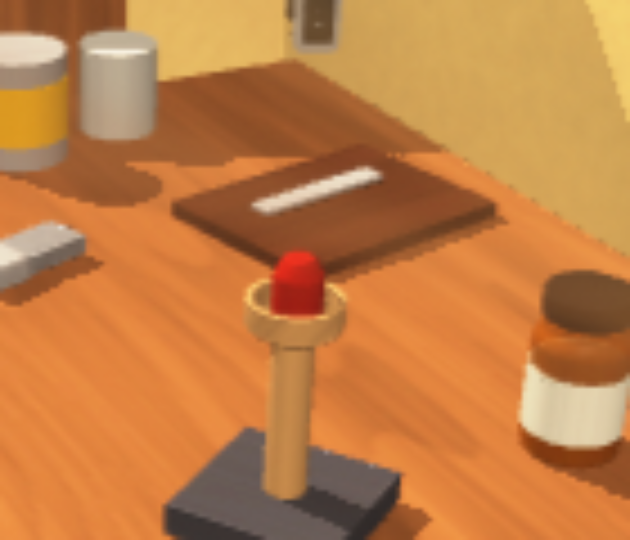

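The knob stands upright in the dish: in the wrist view it is at (286,198), with the rim circle around (285,196). The side view shows the stand level, the other two knobs are still in the tray, and the arm is clear, so I'm handing in.

```bash
python3 -c "
from workcell import bot
print(bot.sign_off())"
```

```text
the job is handed in; nothing more can be done
None
```

The stand is upright on its foot and the red knob stands in its dish. I handed the job in at about 30 s of the 66 s allowed; no verdict is reported.

**What I did**
- I took the rightmost (lowest-y) stand by its stem and rolled it about 100° over its foot edge at roughly 0.6 rad/s. It came down to a gentle contact of about 20 N before I released it.
- I lifted the red knob from its pocket and lowered it into the dish until it touched (about 9 N), then eased off, opened the jaws and backed away.

**Last checks**
- **Stand:** The foot's top measured about 20–21 mm high. Its tilt was about 0.01–0.03 rad, measured just before release. After release the foot and dish centres agreed within 0.3 mm.
- **Red knob:** It looks upright and near the middle of the dish. Its top measured 165 mm against 163 mm expected.
- **Other objects:** The black and plain knobs are still in their pockets and the jar still stands; I did not touch the bowl or brush.
- **Arm:** The arm is raised about 120 mm clear.

**What disagreed**
- The fingertips were about 30 mm farther back than the interface text says. My first grasp only pinched the top of the stem, so I reopened and went deeper twice. I used the measured fingertip position from then on.
- After placing, the side camera's depth put the top of the knob 3–4 mm off the dish centre. Part of that may be because it sees only the near face, and it is within the 13 mm allowed.

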